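# Slide the flat secateurs battery onto its bench charger

## Robot

A 6-joint arm with a two-finger parallel gripper is mounted at the origin on the work surface. World frame = base frame: x ahead of the robot, y to its left, z up, the work surface at z = 0. Lengths are in m, angles in rad, forces in N, time in s.
With the tool pointing down it reaches from about 0.375 to 0.975 m from the base axis. Payload 3.8 kg.
Tool frame: the origin (TCP) lies on the centre line of the jaws, within the pads' length; the fingertips stand 8 mm ahead of it and the grasp point (between the pads) lies 11 mm behind it; z points along the fingers, y is the direction in which the jaws open and shut (so a half turn about z gives the same grasp; the last joint's range is limited). The gripper opens to 85 mm and grips with 20 to 120 N. Pads are 22 mm wide; open, the fingers measure 114 mm over their backs; the gripper's body (76 mm by 85 mm) begins 54 mm behind the grasp point. The pads swing forward as they close: fully open they stand 13 mm farther back than shut.
Start: joints at [-1.286, 0.264, 1.604, -0, 1.274, -0.037], TCP at [0.213, -0.64, 0.239] pointing down, gripper open.
Joint ranges: [-2.63, 2.63], [-0.94, 2.18], [0.31, 2.57], [-1.31, 4.45], [0, 2.66], [-2.55, 2.55]. Speed limits (rad/s): [2.57, 2.57, 3.14, 3.14, 3.14, 3.14].

## Interface

Orientations are given as a rotation vector (axis times angle).
In Python, from workcell import * gives the robot as it stands.
- The arm moves only by the tool play_rows, never from a script. Its arguments are lists of equal length, an entry for each row: "slide": the shift along the tool's x, y, z in cm, a list of three; "delta_rot": the turn, a rotation vector about the tool's x, y, z in rad, a list of three. In form: {"slide": [[x, y, z], ...], "delta_rot": [[wx, wy, wz], ...]}. A call has 1 to 12 rows; each row is the pose to reach, as a shift and turn from the pose measured when the call began, along the tool's axes at that moment; what a row does not reach only later rows make up. A row lasts 1/12 s, in which the tool goes at most 41.7 mm and 7.16 degrees, less where a joint would pass 70% of its speed; a pose out of reach is approached as far as the arm can. A call with a gripper value outside its range is refused whole. "hand" is the opening, from 0 (shut) to 1 (fully open), set as the call begins (left out, the last holds). The fingers move at their own pace and stop on an object; "force" is the grip in N (left out, the last holds). Time passes only in rows, so rows that repeat a pose let the fingers close. It gives the time, the measured TCP pose, the force and the opening at its end, in the units of the state.
- read_state(): the state, without advancing time (a new reading comes with each control period).
- read_camera(name): name is "scene" or "top"; returns a dict with "image" (420x560x3 uint8, red, green, blue), "depth" (420x560 float32, m along the optical axis (not along the pixel's ray), 0 where there is no reading), "fovy" (degrees; the focal length in pixels is half the picture's height over the tangent of half this angle, whatever the lens; pixels are square), "cx", "cy" (the principal point, pixels), "k1" (the pictures are not rectified: a ray, as slopes to the right and down, at radius r is drawn at 1 + k1 r^2 times it, then the intrinsics apply), "world_from_camera" (4x4, takes a point from camera to world coordinates). Camera axes: x right, y up, looking along -z (the intrinsics and any distortion apply to the point x, -y, -z); pixel columns grow to the right and rows downward; lengths in m; the calibration is good to about 2 mm. A picture is of the moment at which its call begins.
- finish_job(): hands the job in, once; it reports no verdict.
Trained networks look in a picture, given as the dict that the camera call returned (one of the last four; its "shot" number tells which), for a name from the list of things; names that differ only in an ending like _2 or _b are one class to them, and where a whole thing is asked for, a point or a joint stands for the part that bears it (a point fixed in the world has none). Each returns a list of dicts, best first, with "conf" (0 to 1); they miss things now and then, are a little off and sometimes report something else, mostly with a low value. They report only what shows in the picture. A call takes as long as a camera call. They do not tell look-alikes from the thing itself.
- spot_in(target, picture): "bbox" ([centre column, centre row, width, height] in pixels, round what is visible of it).
- landmark_of(target, picture): "at" ([column, row] in pixels: a listed point, or the origin of a listed thing).
The state is a dict: "time": time; "q": joint angles; "joint_vel": joint speeds; "joint_torque": joint torques, N m; "tool_pos": TCP position; "tcp_rot": TCP orientation; "wrist_force": force on the tool from outside, world axes, zero at the start; "torque": the same for the moment, N m; "width": opening from 0.0 (shut) to 1.0 (fully open).
Only numpy, scipy, OpenCV 4.12 (cv2) and the standard library are available. Lean on these libraries where they do the work, as an engineer would, in place of code of your own. Each camera call takes 0.05 s, during which the arm holds its last target.

## Task

Put the flat battery pack lying on the potting bench on charge: enter it nose first at the open lower end of the charger's track, slide it up, and push it against the sprung contacts just until the orange catch snaps up and holds it. Do not ram it into the end block behind the contacts, leave the pack latched, and do not disturb the seedling, the cordless secateurs or the trowel.

Things in the scene. Friction and masses are not known exactly. Their poses are not given: they have to be found in the camera images.
- battery_mid (a point): centre of the loose black battery pack with green side stripe, 24 mm above its underside. x points to the nose (brass contacts), z up through the top (small lamps, green release key at the tail). Case: 64 mm wide (y), x -58 to +50, 12 to 48 mm above the underside. Grip from above across y; fingertips 13 mm or more above the underside clear the charger's rails. 0.3 to 0.6 kg
- battery_flange (a point): centre of the pack's underside, same axes: the bottom of its T-flange, 46 mm wide (y), 5 thick, x -50 to +50, on which it lies on the bench; above it a neck 34 wide up to the case. A window 19 wide at x 6 to 30 takes the catch; chamfered underneath at the nose
- battery_tail (a point): middle of the pack's flat tail face, 30 mm above the underside, 58 mm behind the centre; the face is 64 wide, from 12 to 48 mm above the underside. The place to push it home from
- shoe: the charger's track. Origin on the deck where battery_flange sits when latched (43 mm above the bench); latched, the pack has these same axes. x runs along the track from the open end to the end block, rising at 12 degrees to the bench; y across; z square to the deck. Rails (slippery) x -32 to +50, 49 mm apart; lips 39 apart, 6.5 of height under them, top at 10.5: flange play 1.5 mm each side and in height
- shoe_mouth (a point): middle of the track's open low end, on the deck at shoe x = -32; same axes as the shoe. The pack can enter only here; its nose is here when its centre is at shoe x = -82. In front lies the bare deck (apron) down to shoe x = -98, 92 wide, with short flared lead-ins to each side in the last 14 mm
- shoe_stop (a point): foot of the rigid end block's face, on the deck at shoe x = +54, same axes. Block 61 wide, 34 high, 22 thick, with two small lamps on top. The latched pack's nose stays 4 mm short of it; hitting it is ramming
- catch (a joint): orange spring catch in mid deck, 14 mm wide, shoe x 9 to 30, ramp towards the open end, 3.5 mm proud. 0 = up; grows (m) to 0.002 or more as the pack's nose presses it down, from 35 mm before home on (takes some 2 to 10 N along the track). Snaps up (below 0.001) into the pack's window when the pack is 0 to 1 mm past home, and holds it there
- charger: dark grey wedge charger, screwed to the bench: foot plate 192 x 126 mm. Origin on the bench below the shoe's origin, x level along the track towards the end block, z up. Its deck rises from 22 mm above the bench at the open end to 60 mm at the far end
- plant_mid (a point): centre of a black pot with a seedling and white label, 100 mm in diameter, 85 high (160 with leaves), point 42 mm above the bench: a bystander
- pruner_mid (a point): middle of the cordless secateurs (black and green, 280 x 50 x 40 mm, along its x) lying on the bench, 20 mm above it: a bystander
- trowel_mid (a point): middle of a small hand trowel (wooden handle, steel blade, 220 x 45 x 30 mm, along its x), 10 mm above the bench: a bystander
- contacts (a joint): black sprung contact block with brass blades on the end block, 28 wide, 13 to 27 mm above the deck. 0 = out, front face at shoe x = +45.5; grows (m) as the pack's nose pushes it in: 0.0045 at home, 0.0085 when the nose hits the end block. Springs back with 3 N at first plus 1.5 N per mm, so the last push to click takes about 10 to 20 N in all
Not all that is in view belongs to the job. What is meant by the part that bears battery_mid is not brown or pink, and is the larger of those in its own colour.

How it is judged:
On the way:
1. the pack has been entered at the open end: it lies on the deck in line with the track, its nose between the rails, not yet home (x of battery_mid in the frame of shoe between -0.082 and -0.022 m and y of battery_mid in the frame of shoe between -0.004 and 0.004 m and z of battery_mid in the frame of shoe below 0.029 m), for 0.1 s.
At the end, for the whole second after the job is handed in: the pack is in the track, under its lips, within 2 mm of the latched place along it, the catch snapped up (less than 1.2 mm down), and released (x of battery_mid in the frame of shoe between -0.002 and 0.002 m and y of battery_mid in the frame of shoe between -0.003 and 0.003 m and z of battery_mid in the frame of shoe between 0.021 and 0.027 m and angle between the z axis of battery_mid and the z axis of shoe, either way round below 0.06 rad and angle between the x axis of battery_mid and the x axis of shoe, either way round below 0.06 rad and value of joint catch below 0.0012 m); the robot touches nothing.
It fails at once if the pack was rammed into the end block: contacts pushed in by more than 8 mm (value of joint contacts above 0.008 m).
It fails at once if the seedling was moved more than 20 mm or tipped (distance of plant_mid from where it was at the start of the episode above 0.02 m or angle between plant_mid's own z axis and vertical above 0.3 rad).
It fails at once if the secateurs were moved more than 20 mm (distance of pruner_mid from where it was at the start of the episode above 0.02 m).
It fails at once if the trowel was moved more than 20 mm (distance of trowel_mid from where it was at the start of the episode above 0.02 m).
It also fails if it takes over 64 s, if anything falls off the work surface, if the arm or the gripper's body presses on something with over 40 N, if the wrist force passes 120 N, or if a joint passes its speed limit or range.

## Working session

There is one attempt and no reset: what is moved stays moved. The work goes in short steps, Python scripts to look and compute and a tool call to move; the robot and the scene stay as the last step left them, time stands still between calls to the robot, and variables do not carry over. Pictures are saved under pics/ and viewed, and the job is handed in when it is done.

Besides the shell and the picture viewer there is one more tool, called after "Call:" by a JSON object that holds its "name" and its "arguments". play_rows: Moves the arm, as the interface text tells. Its arguments: {"type":"object","properties":{"slide":{"type":"array"},"delta_rot":{"type":"array"},"hand":{"type":"number"},"force":{"type":"number"}},"required":["slide","delta_rot"]}

```bash
ls; mkdir -p pics; cat > h.py <<'E'
from workcell import *
import numpy as np, cv2, pickle
from scipy.spatial.transform import Rotation as R
def cam(n,save=None):
    p=read_camera(n)
    if save: cv2.imwrite('pics/'+save,p['image'][:,:,::-1])
    return p
def ray(p,c,r):
    H=p['image'].shape[0]; f=H/2/np.tan(np.radians(p['fovy'])/2)
    xd,yd=(c-p['cx'])/f,(r-p['cy'])/f
    x,y=xd,yd
    for _ in range(30):
        s=1+p['k1']*(x*x+y*y); x,y=xd/s,yd/s
    return np.array([x,-y,-1.])
def px2w(p,c,r,z=None,d=None):
    v=ray(p,c,r); T=p['world_from_camera']; T=np.array(T)
    o=T[:3,3]; dv=T[:3,:3]@v
    if z is not None: return o+dv*(z-o[2])/dv[2]
    if d is None: d=p['depth'][int(round(r)),int(round(c))]
    return o+dv*d
def cloud(p):
    H,W=p['depth'].shape; f=H/2/np.tan(np.radians(p['fovy'])/2)
    c,r=np.meshgrid(np.arange(W),np.arange(H))
    xd,yd=(c-p['cx'])/f,(r-p['cy'])/f
    x,y=xd.copy(),yd.copy()
    for _ in range(30):
        s=1+p['k1']*(x*x+y*y); x,y=xd/s,yd/s
    d=p['depth']; T=np.array(p['world_from_camera'])
    P=np.stack([x*d,-y*d,-d],-1)@T[:3,:3].T+T[:3,3]
    P[d==0]=np.nan
    return P
def w2px(p,P):
    T=np.linalg.inv(np.array(p['world_from_camera'])); q=T[:3,:3]@np.asarray(P)+T[:3,3]
    H=p['image'].shape[0]; f=H/2/np.tan(np.radians(p['fovy'])/2)
    x,y=q[0]/-q[2],-q[1]/-q[2]; s=1+p['k1']*(x*x+y*y)
    return np.array([p['cx']+f*x*s,p['cy']+f*y*s])
E
cat > a.py <<'E'
from h import *
for n in ['scene','top']:
    p=cam(n,n+'0.png'); pickle.dump(p,open(n+'0.pkl','wb'))
    print(n,p['fovy'],p['k1'],np.array(p['world_from_camera'])[:3,3])
    for t in ['battery_mid','battery_flange','battery_tail','shoe','shoe_mouth','shoe_stop','charger','plant_mid','pruner_mid','trowel_mid','catch']:
        for d in landmark_of(t,p)[:3]: print(t,np.round(d['at'],1),round(d['conf'],2))
        if t=='battery_mid':
            for d in spot_in(t,p): print('  box',np.round(d['bbox'],1),round(d['conf'],2))
print(read_state())
E
python3 a.py
```

```text
pics
scene 44.40599086422417 -0.049225896380806856 [ 1.5008959  -0.48754931  1.10998949]
battery_mid [256.7 226.5] 0.91
battery_mid [228.9 266.4] 0.84
battery_mid [210.6 195. ] 0.61
  box [229.2 266.9  20.3  31.9] 0.91
  box [258.5 226.4  35.2  37.7] 0.89
  box [214.8 194.7  17.   25.5] 0.75
  box [205.4 232.8  33.4  39.6] 0.55
  box [341.1 197.8  68.3  53.6] 0.53
battery_flange [215.8 200.4] 0.83
battery_flange [207.8 238.6] 0.75
battery_flange [255.8 233. ] 0.73
battery_tail [197.  215.5] 0.92
battery_tail [226.1 252. ] 0.89
battery_tail [250.6 212.7] 0.85
shoe [341.5 188.1] 0.69
shoe_mouth [336.1 183.2] 0.63
shoe_stop [356.  192.8] 0.9
charger [345.7 196.3] 0.6
plant_mid [379.1 153.1] 0.63
plant_mid [344.2 196.8] 0.43
pruner_mid [141.2 265.9] 0.57
trowel_mid [302.6 265.7] 0.93Traceback (most recent call last):
  File "a.py", line 6, in <module>
    for d in landmark_of(t,p)[:3]: print(t,np.round(d['at'],1),round(d['conf'],2))
             ~~~~~~~~~~~^^^^^
ValueError: it knows: battery_flange, battery_mid, battery_tail, charger, plant_mid, pruner_mid, shoe, shoe_mouth, shoe_stop, trowel_mid
```

```bash
sed -i "s/,'catch'//" a.py; python3 a.py | sed -n '/^top/,$p'
```

```text
top 47.12146721063848 -0.08303752464014424 [0.52120881 0.00997078 1.23896817]
battery_mid [360.6 218. ] 0.95
battery_mid [330.  271.3] 0.87
battery_mid [123.5 233.6] 0.72
  box [359.9 171.3  27.8  32.6] 0.88
  box [308.7 207.2  26.8  41.8] 0.87
  box [329.6 274.6  30.9  36.5] 0.87
  box [364.6 219.2  35.5  40.5] 0.73
battery_flange [308.6 204.4] 0.98
battery_flange [331.3 272.1] 0.93
battery_flange [357.8 169.5] 0.74
battery_tail [325.6 286.2] 0.87
battery_tail [361.4 244.4] 0.73
battery_tail [353.  184.7] 0.56
shoe [195.7 206.4] 0.58
shoe_mouth [290.3 138.4] 0.75
shoe_mouth [196.3 218.3] 0.67
shoe_stop [191.7 189.4] 0.58
charger [201.6 203.4] 0.62
plant_mid [123.4 234.7] 0.85
pruner_mid [433.7 204. ] 0.66
trowel_mid [288.5 140.5] 0.69
{'time': 1.8, 'q': array([-1.28592506e+00,  2.63877574e-01,  1.60397028e+00, -2.73485717e-05,
        1.27373429e+00, -3.68629985e-02]), 'joint_vel': array([ 0.00162381, -0.00183383, -0.00045265,  0.00029001, -0.00166453,
       -0.00028335]), 'joint_torque': array([-1.29409622e-03, -5.15053582e+01, -3.67702317e+01, -8.99462657e-05,
        1.17702362e-03,  1.45023460e-07]), 'tool_pos': array([ 0.21345632, -0.64035851,  0.23931093]), 'tcp_rot': array([ 3.10101530e+00,  5.03212325e-01, -3.87189401e-05]), 'wrist_force': array([-0.2867741 ,  0.83549064, -0.42151042]), 'torque': array([0.01087611, 0.08016356, 0.03710673]), 'width': 1.0012610432562776}
```

View pics/scene0.png

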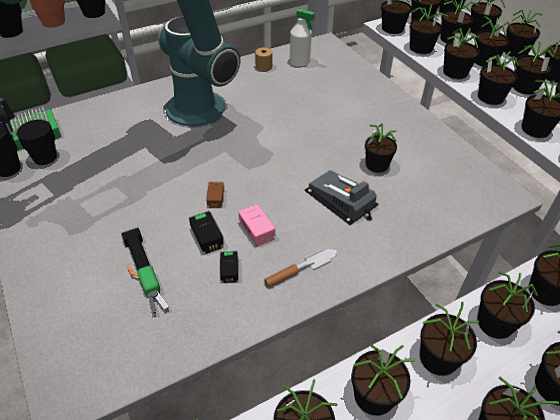

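View pics/top0.png

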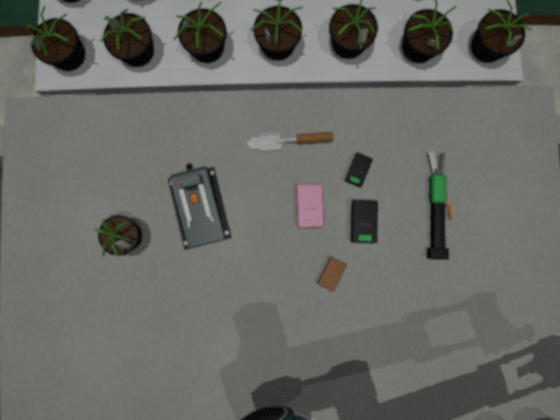

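Target is the large black pack at top image (364,221), green key (tail) at (365,238), nose up. Charger at (199,206), end block at (187,182), mouth toward (208,238). Now I measure both.

```bash
cat > b.py <<'E'
from h import *
p=pickle.load(open('top0.pkl','rb')); P=cloud(p)
s=pickle.load(open('scene0.pkl','rb')); S=cloud(s)
print('bench z',np.nanmedian(P[300:330,50:150,2]),np.nanstd(P[300:330,50:150,2]),np.nanmedian(S[290:310,60:110,2]))
def rect(Pts,z0,z1,box,name):
    m=(Pts[...,2]>z0)&(Pts[...,2]<z1)&(Pts[...,0]>box[0])&(Pts[...,0]<box[1])&(Pts[...,1]>box[2])&(Pts[...,1]<box[3])
    q=Pts[m]; r=cv2.minAreaRect((q[:,:2]*1000).astype(np.float32)); print(name,m.sum(),'med z',np.median(q[:,2]),'rect',r,'mean',q.mean(0)); return q
c=px2w(p,364,221,z=.048); print('centre guess',c, 'key',px2w(p,365,238,z=.048),'chg',px2w(p,199,206,z=.045))
b=[c[0]-.08,c[0]+.08,c[1]-.05,c[1]+.05]
rect(P,.03,.07,b,'bat top'); rect(S,.038,.07,b,'bat scene')
for n,pp,(x0,y0,w,h) in [('bt',p,(330,180,70,80)),('ct',p,(150,150,100,105)),('bs',s,(180,190,110,100)),('cs',s,(295,155,95,75))]:
    im=pp['image'][y0:y0+h,x0:x0+w,::-1]; k=min(800//w,600//h); cv2.imwrite(f'pics/{n}.png',cv2.resize(im,None,fx=k,fy=k,interpolation=cv2.INTER_CUBIC)); print(n,k)
E
python3 b.py
```

```text
bench z -0.0012426483623332318 0.0024514550862215836 -0.001494610336261748
centre guess [ 0.5898228  -0.20445402  0.048     ] key [ 0.54763356 -0.20540606  0.048     ] chg [0.63677441 0.2053269  0.045     ]
bat top 1131 med z 0.046399000383777755 rect ((590.4722900390625, -205.93966674804688), (65.13642120361328, 105.35182189941406), 87.85356140136719) mean [ 0.58987477 -0.20514404  0.04614156]
bat scene 722 med z 0.047345080529297534 rect ((592.7109375, -207.82098388671875), (65.32746887207031, 110.94648742675781), 88.16217041015625) mean [ 0.59734161 -0.20930499  0.04705842]
bt 7
ct 5
bs 6
cs 8
```

View pics/bt.png

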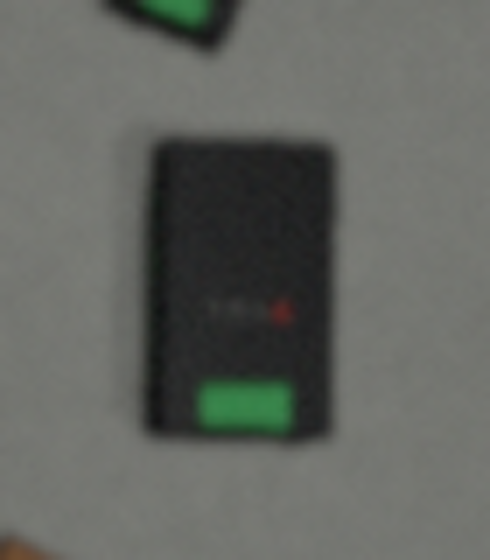

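View pics/ct.png

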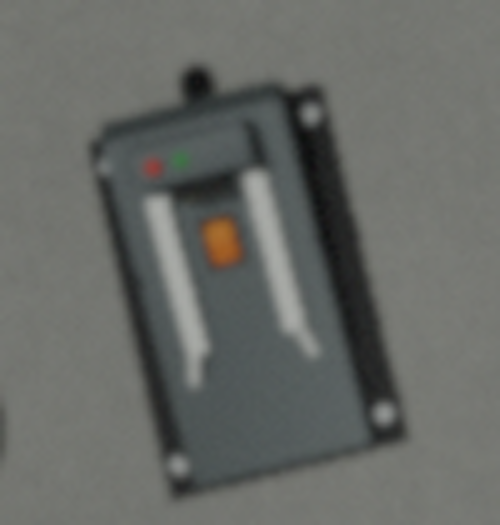

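View pics/cs.png

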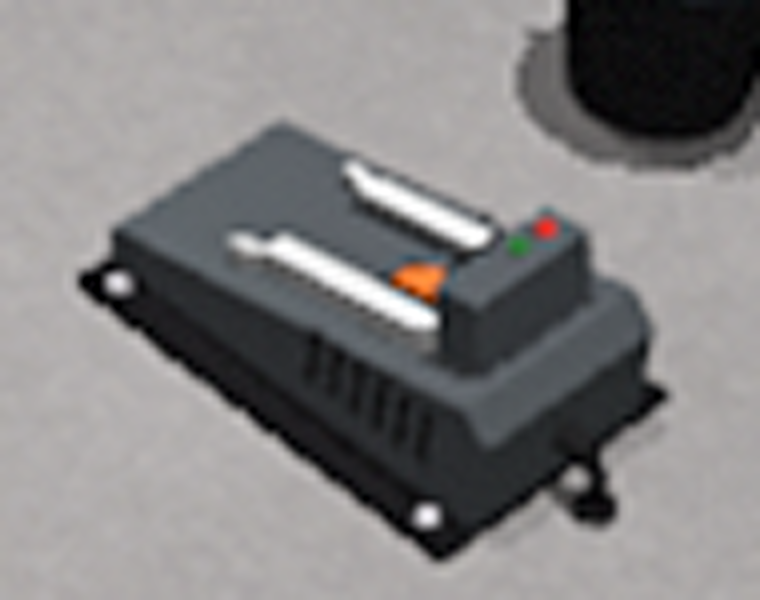

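```bash
cat > fit.py <<'E'
from h import *
from scipy.optimize import least_squares
p=pickle.load(open('top0.pkl','rb')); s=pickle.load(open('scene0.pkl','rb'))
def un(o,k,q): return [(q[0]+.5)/k-.5+o[0],(q[1]+.5)/k-.5+o[1]]
T=[((50,19.5,10.5),(173,195)),((-32,19.5,10.5),(207,352)),((50,-19.5,10.5),(243,172)),((-32,-19.5,10.5),(284,332)),
((9,7,0),(212,268)),((9,-7,0),(243,262)),((54,-30.5,34),(262,165)),((76,-30.5,34),(245,120))]
Sc=[((-98,46,0),(282,122)),((-98,-46,0),(113,232)),((54,-30.5,34),(443,288)),((54,30.5,34),(545,212)),((76,-30.5,34),(485,315)),((76,30.5,34),(590,242)),((-32,-19.5,10.5),(285,235)),((50,-19.5,10.5),(440,310))]
t=np.radians(12)
def shoe(v):
    x,y,yaw=v[:3]
    Rm=R.from_euler('z',yaw).as_matrix()@R.from_euler('y',-t).as_matrix()
    return Rm,np.array([x,y,.043])
def res(v,split=False):
    Rm,o=shoe(v); out=[]
    for cam_,L,off,k in ((p,T,(150,150),5),(s,Sc,(295,155),8)):
        for m,q in L: out.append(w2px(cam_,Rm@(np.array(m)/1000)+o)-un(off,k,q))
    return np.array(out) if split else np.ravel(out)
v0=[.637,.205,.25]
r=least_squares(res,v0,loss='soft_l1'); print('both',r.x,np.degrees(r.x[2])); print(np.round(res(r.x,True),2).tolist())
v=r.x
for i,nm in ((slice(0,16),'top'),(slice(16,32),'scene')):
    rr=least_squares(lambda v:res(v)[i],v0,loss='soft_l1'); print(nm,rr.x)
def draw(cam_,off,sz,k,v,name):
    im=cam_['image'][off[1]:off[1]+sz[1],off[0]:off[0]+sz[0],::-1]; im=cv2.resize(im,None,fx=k,fy=k,interpolation=cv2.INTER_CUBIC)
    Rm,o=shoe(v)
    segs=[[(-32,a,10.5),(50,a,10.5)] for a in(19.5,-19.5)]+[[(54,-30.5,34),(54,30.5,34),(76,30.5,34),(76,-30.5,34),(54,-30.5,34)],[(9,-7,0),(9,7,0),(30,7,3.5),(30,-7,3.5),(9,-7,0)],[(80,-46,0),(-98,-46,0),(-98,46,0),(80,46,0)]]
    for g in segs:
        q=[(w2px(cam_,Rm@(np.array(m)/1000)+o)-off+.5)*k-.5 for m in g]
        cv2.polylines(im,[np.round(q).astype(np.int32)],False,(255,255,0),1)
    cv2.imwrite('pics/'+name,im)
if __name__=='__main__':
    draw(p,(150,150),(100,105),5,v,'ovt.png'); draw(s,(295,155),(95,75),8,v,'ovs.png')
E
python3 fit.py
```

```text
both [0.63888651 0.21202387 0.22295672] 12.774479155688747
[[-1.09, -0.45], [0.7, 0.05], [0.2, 0.31], [0.47, 0.25], [0.82, -0.7], [0.04, -0.85], [-0.72, -0.35], [0.35, -0.19], [0.19, -0.36], [0.12, -0.8], [-1.43, -0.6], [0.29, -0.8], [-0.91, -1.05], [0.46, -1.78], [-0.06, -0.04], [0.92, 0.97]]
top [0.63833955 0.21265083 0.21013049]
scene [0.64099009 0.21061481 0.22671706]
```

```bash
sleep 1
```

```text
(no output)
```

View pics/ovt.png

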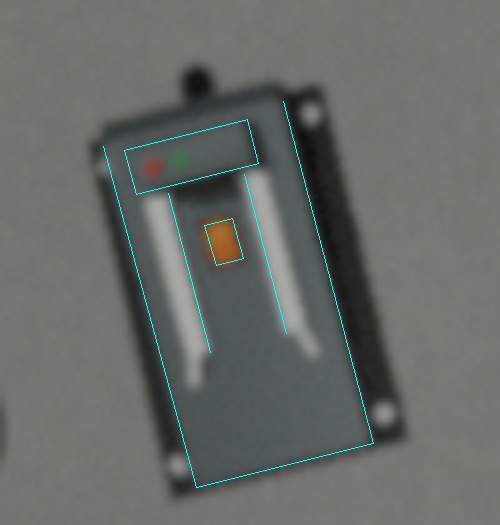

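View pics/ovs.png

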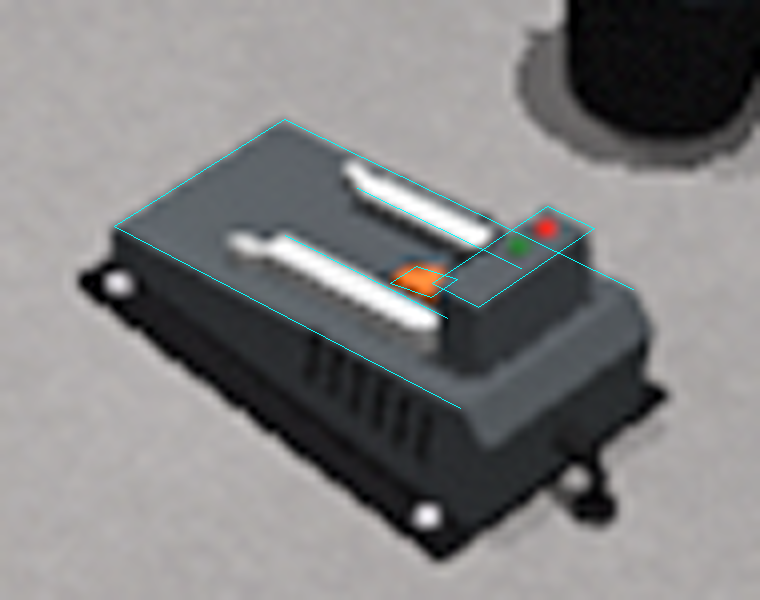

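View pics/bs.png

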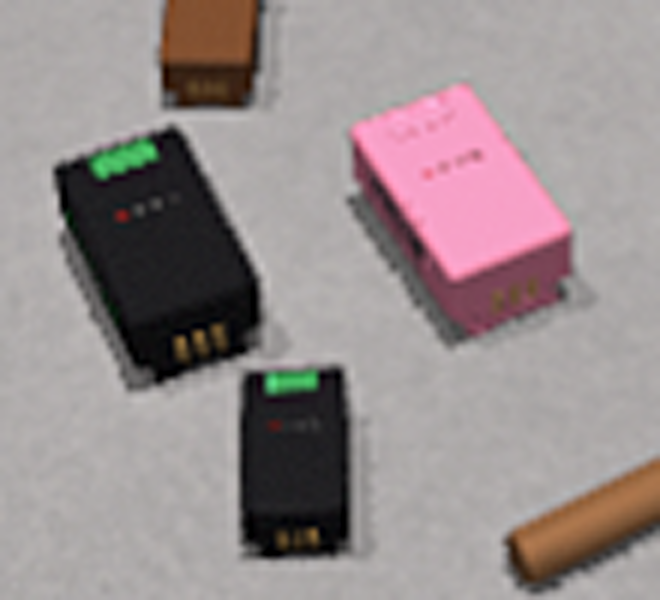

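```bash
cat > fitb.py <<'E'
from fit import *
T=[((50,-32,48),(334,146)),((-58,-32,48),(330,438)),((50,32,48),(161,145)),((-58,32,48),(155,434))]
Sc=[((-58,32,48),(178,125)),((-58,-32,48),(57,165)),((50,32,48),(259,282)),((50,-32,48),(135,324))]
def pose(v): return R.from_euler('z',v[2]).as_matrix(),np.array([v[0],v[1],0])
def res(v,split=False):
    Rm,o=pose(v); out=[]
    for cam_,L,off,k in ((p,T,(330,180),7),(s,Sc,(180,190),6)):
        for m,q in L: out.append(w2px(cam_,Rm@(np.array(m)/1000)+o)-un(off,k,q))
    return np.array(out) if split else np.ravel(out)
v0=[.59,-.206,-.03]
print('BATTERY')
for i,nm in ((slice(0,16),'both'),(slice(0,8),'top'),(slice(8,16),'scene')):
    rr=least_squares(lambda v:res(v)[i],v0,loss='soft_l1'); print(nm,rr.x,np.round(rr.fun,1))
q=read_state(); Rt=R.from_rotvec(q['tcp_rot']).as_matrix(); print(q['tool_pos'],np.round(Rt,3),q['time'])
E
python3 fitb.py
```

```text
both [0.63888651 0.21202387 0.22295672] 12.774479155688747
[[-1.09, -0.45], [0.7, 0.05], [0.2, 0.31], [0.47, 0.25], [0.82, -0.7], [0.04, -0.85], [-0.72, -0.35], [0.35, -0.19], [0.19, -0.36], [0.12, -0.8], [-1.43, -0.6], [0.29, -0.8], [-0.91, -1.05], [0.46, -1.78], [-0.06, -0.04], [0.92, 0.97]]
top [0.63833955 0.21265083 0.21013049]
scene [0.64099009 0.21061481 0.22671706]
BATTERY
both [ 0.59521339 -0.20680232 -0.05230521] [ 0.6 -1.2  0.6  0.4 -0.2 -1.9 -0.1  0.3  0.7 -1.  -0.7 -0.6  1.2 -0.8
 -0.6  0. ]
top [ 0.5938245  -0.20616703 -0.05236361] [ 0.4 -0.7  0.4  1.  -0.4 -1.3 -0.3  0.8]
scene [ 0.59706722 -0.20793336 -0.05217249] [ 0.5 -0.5 -0.8 -0.   1.1 -0.2 -0.7  0.6]
[ 0.21345632 -0.64035851  0.23931093] [[ 0.949  0.316 -0.   ]
 [ 0.316 -0.949 -0.   ]
 [-0.     0.    -1.   ]] 1.8
```

```bash
cat > go.py <<'E'
from h import *
# target rotation: tool x=pack x ; Rz(yaw) Ry(-pitch) Rx(pi)
def Rt(yaw,pitch=0): return R.from_euler('z',yaw)*R.from_euler('y',-pitch)*R.from_euler('x',np.pi)
SH=(.639,.212,.0); SY=.222; T12=np.radians(12)
SR=R.from_euler('z',SY)*R.from_euler('y',-T12)
def shoe2w(v,o=(.639,.212,.043)): return SR.apply(np.array(v))+np.array(o)
def st():
    s=read_state(); r=R.from_rotvec(s['tcp_rot']); y,pp,_=(r*R.from_euler('x',np.pi).inv()).as_euler('ZYX')
    print('t',round(s['time'],2),'pos',np.round(s['tool_pos'],4),'yaw %.4f pitch %.4f'%(y,-pp),'F',np.round(s['wrist_force'],2),'Fshoe',np.round(SR.inv().apply(s['wrist_force']),2),'w',round(s['width'],3),'qmax',np.round(s['q'],2))
    print(' tcp in shoe mm',np.round(SR.inv().apply(s['tool_pos']-np.array([.639,.212,.043]))*1000,2))
    return s,r
def delta(pos,rt):
    s,r=st(); print('slide cm',np.round(r.inv().apply(np.array(pos)-s['tool_pos'])*100,2),'rot',np.round((r.inv()*rt).as_rotvec(),4))
E
python3 -c "
from go import *
delta((.5845,-.2065,.13),Rt(-.045))"
```

```text
t 1.8 pos [ 0.2135 -0.6404  0.2393] yaw 0.3217 pitch -0.0000 F [-0.29  0.84 -0.42] Fshoe [-0.18  0.88 -0.39] w 1.001 qmax [-1.29  0.26  1.6  -0.    1.27 -0.04]
 tcp in shoe mm [-548.79 -737.74  317.34]
slide cm [ 48.92 -29.43  10.93] rot [0.     0.     0.3667]
```

Call:
{"name": "play_rows", "arguments": {"slide": [[24.5,-14.7,2],[48.9,-29.4,8],[48.9,-29.4,10.9],[48.9,-29.4,10.9],[48.9,-29.4,10.9],[48.9,-29.4,10.9],[48.9,-29.4,10.9],[48.9,-29.4,10.9],[48.9,-29.4,10.9],[48.9,-29.4,10.9],[48.9,-29.4,10.9],[48.9,-29.4,10.9]], "delta_rot": [[0,0,0.1],[0,0,0.2],[0,0,0.367],[0,0,0.367],[0,0,0.367],[0,0,0.367],[0,0,0.367],[0,0,0.367],[0,0,0.367],[0,0,0.367],[0,0,0.367],[0,0,0.367]], "hand": 1}}

```text
time: 2.8
tool_pos: [0.5337, -0.2657, 0.1466]
tcp_rot: [3.14, -0.071, 0.001]
wrist_force: [0.4, -0.6, 0.8]
width: 1.002
```

```bash
python3 -c "
from go import *
delta((.5845,-.2065,.13),Rt(-.045))"
```

```text
t 2.8 pos [ 0.5337 -0.2657  0.1466] yaw -0.0452 pitch 0.0007 F [ 0.38 -0.59  0.8 ] Fshoe [ 0.4  -0.66  0.73] w 1.002 qmax [-0.5   0.19  1.87 -0.    1.08  1.11]
 tcp in shoe mm [-181.81 -442.81  144.59]
slide cm [ 4.81 -6.15  1.66] rot [ 0.0004 -0.0007 -0.0002]
```

Call:
{"name": "play_rows", "arguments": {"slide": [[2.4,-3.1,0.8],[4.81,-6.15,1.66],[4.81,-6.15,1.66],[4.81,-6.15,1.66],[4.81,-6.15,1.66]], "delta_rot": [[0,0,0],[0,0,0],[0,0,0],[0,0,0],[0,0,0]]}}

```text
time: 3.22
tool_pos: [0.5844, -0.2064, 0.13]
tcp_rot: [3.14, -0.069, 0.0]
wrist_force: [-0.2, -0.2, 0.6]
width: 1.001
```

```bash
python3 -c "
from go import *
p=cam('scene','s1.png');t=cam('top','t1.png')
a=cv2.resize(p['image'][130:300,130:330,::-1],None,fx=3,fy=3);cv2.imwrite('pics/s1c.png',a)
a=cv2.resize(t['image'][140:300,270:470,::-1],None,fx=3,fy=3);cv2.imwrite('pics/t1c.png',a)
delta((.5845,-.2065,.023),Rt(-.045))"
```

```text
t 3.32 pos [ 0.584  -0.2076  0.1304] yaw -0.0464 pitch 0.0009 F [-0.04 -0.57  0.12] Fshoe [-0.14 -0.55  0.15] w 1.001 qmax [-0.38  0.25  1.83 -0.    1.06  1.24]
 tcp in shoe mm [-124.63 -397.17  115.87]
slide cm [ 0.03 -0.12 10.74] rot [ 0.0009 -0.0009 -0.0014]
```

View pics/s1c.png

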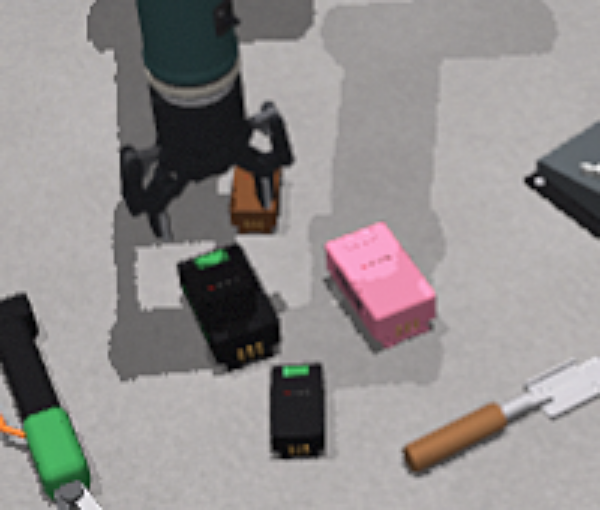

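View pics/t1c.png

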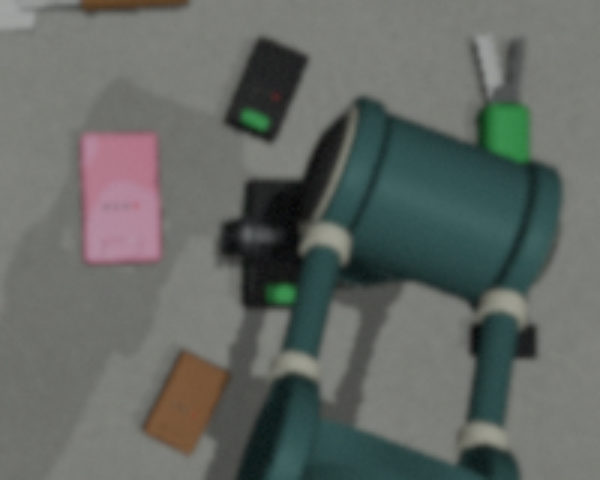

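The jaws straddle the pack in scene view (pack at crop (230,300), pads at (160,220)/(265,190)). Descending.

Call:
{"name": "play_rows", "arguments": {"slide": [[0,-0.1,3.5],[0,-0.1,7],[0,-0.1,9.5],[0,-0.1,10.6],[0,-0.1,10.6],[0,-0.1,10.6]], "delta_rot": [[0,0,0],[0,0,0],[0,0,0],[0,0,0],[0,0,0],[0,0,0]]}}

```text
time: 3.82
tool_pos: [0.5839, -0.2077, 0.0248]
tcp_rot: [3.14, -0.075, 0.001]
wrist_force: [0.9, -0.3, 0.5]
width: 0.997
```

Call:
{"name": "play_rows", "arguments": {"slide": [[0,0,0],[0,0,0],[0,0,0],[0,0,0],[0,0,0],[0,0,0],[0,0,0],[0,0,0]], "delta_rot": [[0,0,0],[0,0,0],[0,0,0],[0,0,0],[0,0,0],[0,0,0],[0,0,0],[0,0,0]], "hand": 0.3, "force": 60}}

```text
time: 4.48
tool_pos: [0.5861, -0.2086, 0.028]
tcp_rot: [3.138, -0.075, 0.009]
wrist_force: [-0.6, 0.2, 7.1]
width: 0.738
```

```bash
python3 -c "
from go import *
delta((.5845,-.2065,.023),Rt(-.045))"
```

```text
t 4.48 pos [ 0.5861 -0.2086  0.028 ] yaw -0.0481 pitch 0.0056 F [-0.55  0.22  7.15] Fshoe [1.01 0.34 7.09] w 0.738 qmax [-0.38  0.37  1.89 -0.    0.87  1.24]
 tcp in shoe mm [-144.14 -398.65   15.28]
slide cm [-0.18 -0.2   0.5 ] rot [ 0.0026 -0.0056 -0.0031]
```

Call:
{"name": "play_rows", "arguments": {"slide": [[0,0,-1],[0,0,-3.5],[0,0,-7],[0,0,-11],[0,0,-14],[0,0,-14],[0,0,-14]], "delta_rot": [[0,0,0],[0,0,0],[0,0,0],[0,0,0],[0,0,0],[0,0,0],[0,0,0]]}}

```text
time: 5.07
tool_pos: [0.5871, -0.2089, 0.1715]
tcp_rot: [3.136, -0.075, 0.018]
wrist_force: [-0.2, 0.0, -5.1]
width: 0.732
```

```bash
python3 -c "
from go import *
p=cam('scene','s2.png')
a=cv2.resize(p['image'][130:300,130:330,::-1],None,fx=3,fy=3);cv2.imwrite('pics/s2c.png',a)
# entry hover: pack centre at shoe x -105, 60 above; tcp at pack x -10, height ~26
w=shoe2w((-.105-.010,0,.026+.07)); print(w)
delta(w,Rt(SY,T12))"
```

```text
[0.50980387 0.1828378  0.11299233]
t 5.12 pos [ 0.5851 -0.2081  0.1684] yaw -0.0481 pitch 0.0062 F [-0.43  1.13 -4.73] Fshoe [-1.15  1.19 -4.59] w 0.734 qmax [-0.38  0.21  1.8  -0.    1.12  1.24]
 tcp in shoe mm [-115.83 -397.96  152.86]
slide cm [ -9.43 -38.71   5.37] rot [ 0.032   0.2024 -0.2687]
```

View pics/s2c.png

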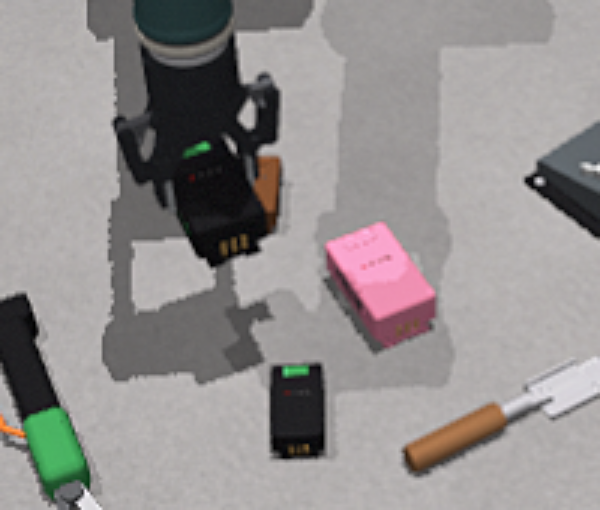

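The pack is held in the jaws, lifted clear. Moving to above the apron.

Call:
{"name": "play_rows", "arguments": {"slide": [[-1,-4,0],[-2,-8,0],[-3,-12,0],[-4,-16,0],[-5,-20,0],[-6,-24,0.5],[-7,-28,1],[-8,-32,2],[-9,-36,3.5],[-9.4,-38.7,5],[-9.4,-38.7,5.4],[-9.4,-38.7,5.4]], "delta_rot": [[0,0,0],[0,0,-0.05],[0,0.03,-0.1],[0.01,0.06,-0.15],[0.01,0.1,-0.2],[0.02,0.14,-0.25],[0.03,0.18,-0.268],[0.032,0.202,-0.269],[0.032,0.202,-0.269],[0.032,0.202,-0.269],[0.032,0.202,-0.269],[0.032,0.202,-0.269]]}}

```text
time: 6.12
tool_pos: [0.5051, 0.1832, 0.1073]
tcp_rot: [-3.085, -0.351, -0.307]
wrist_force: [-0.6, 0.9, -4.4]
width: 0.738
```

```bash
python3 -c "
from go import *
p=cam('scene','s3.png');t=cam('top','t3.png')
pickle.dump(p,open('s3.pkl','wb'));pickle.dump(t,open('t3.pkl','wb'))
a=cv2.resize(p['image'][90:240,250:430,::-1],None,fx=4,fy=4,interpolation=cv2.INTER_CUBIC);cv2.imwrite('pics/s3c.png',a)
a=cv2.resize(t['image'][150:300,140:320,::-1],None,fx=4,fy=4,interpolation=cv2.INTER_CUBIC);cv2.imwrite('pics/t3c.png',a)
w=shoe2w((-.105-.010,0,.026+.07)); print(w)
delta(w,Rt(SY,T12))"
```

```text
[0.50980387 0.1828378  0.11299233]
t 6.22 pos [0.5081 0.182  0.1102] yaw 0.2233 pitch 0.2039 F [ 0.4  -0.51 -4.79] Fshoe [-0.72 -0.58 -4.74] w 0.737 qmax [ 0.31  0.01  2.16 -0.03  0.77  1.67]
 tcp in shoe mm [-117.4    -0.44   93.66]
slide cm [ 0.24 -0.04 -0.24] rot [0.0006 0.0055 0.0013]
```

View pics/s3c.png

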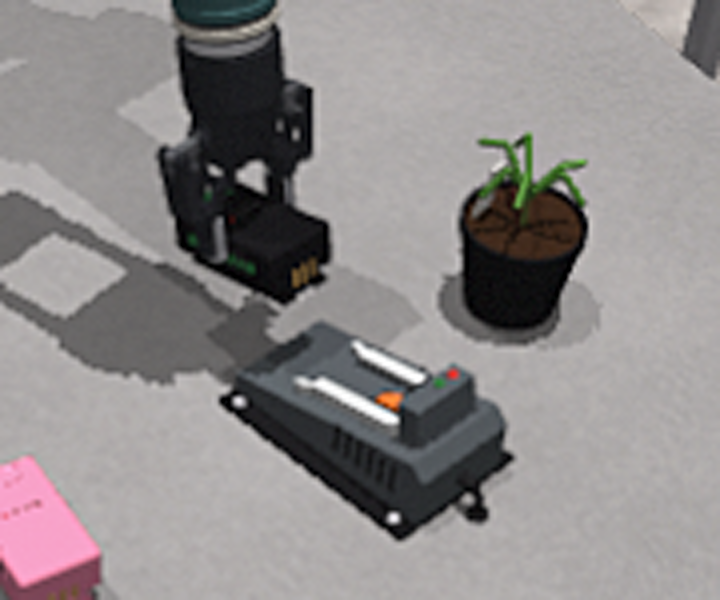

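View pics/t3c.png

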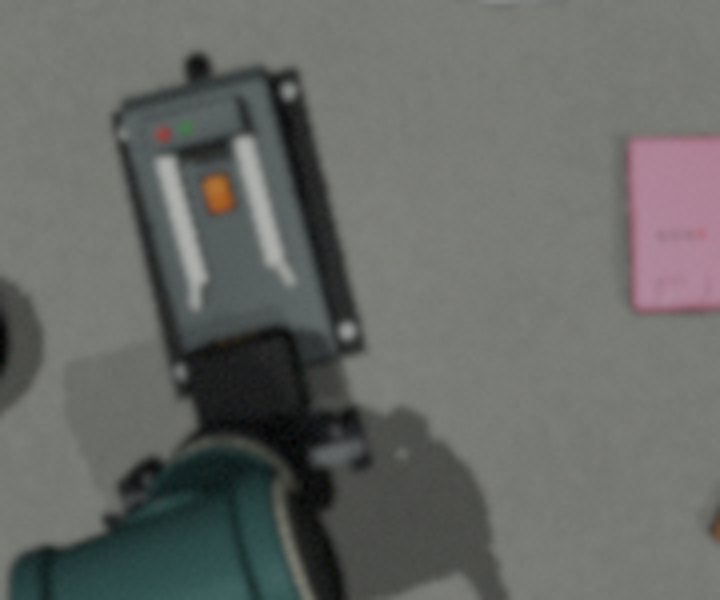

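```bash
cat > ov.py <<'E'
from go import *
import sys
def overlay(tag,pos,rot,xo=.010,zo=.028,so=(.639,.212,.043)):
    # rot tool R ; pack R = rot*Rx(pi)^-1
    Rp=rot*R.from_euler('x',np.pi).inv(); o=np.array(pos)+Rp.apply([xo,0,-zo])
    print('pack flange in shoe mm',np.round(SR.inv().apply(o-np.array(so))*1000,1))
    for f,off,sz in (('s',(250,90),(180,150)),('t',(140,150),(180,150))):
        p=pickle.load(open(f+tag+'.pkl','rb'))
        im=cv2.resize(p['image'][off[1]:off[1]+sz[1],off[0]:off[0]+sz[0],::-1],None,fx=4,fy=4,interpolation=cv2.INTER_CUBIC)
        def pl(pts,fn,c):
            q=[(w2px(p,fn(np.array(m)/1000))-off+.5)*4-.5 for m in pts]
            cv2.polylines(im,[np.round(q).astype(np.int32)],False,c,1)
        pk=lambda m:Rp.apply(m)+o
        sh=lambda m:SR.apply(m)+np.array(so)
        for z in(12,48): pl([(50,-32,z),(50,32,z),(-58,32,z),(-58,-32,z),(50,-32,z)],pk,(255,255,0))
        pl([(50,-23,0),(50,23,0)],pk,(0,255,255))
        for y in(19.5,-19.5): pl([(-32,y,10.5),(50,y,10.5)],sh,(255,0,255))
        cv2.imwrite(f'pics/{f}{tag}o.png',im)
E
cat >> ov.py <<'E'
if __name__=='__main__':
    s,r=st(); overlay(sys.argv[1],s['tool_pos'],r)
E
python3 ov.py 3
```

```text
t 6.22 pos [0.5081 0.182  0.1102] yaw 0.2233 pitch 0.2039 F [ 0.4  -0.51 -4.79] Fshoe [-0.72 -0.58 -4.74] w 0.737 qmax [ 0.31  0.01  2.16 -0.03  0.77  1.67]
 tcp in shoe mm [-117.4    -0.44   93.66]
pack flange in shoe mm [-107.6   -0.4   65.6]
```

```bash
sleep 0.5
```

```text
(no output)
```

View pics/s3o.png

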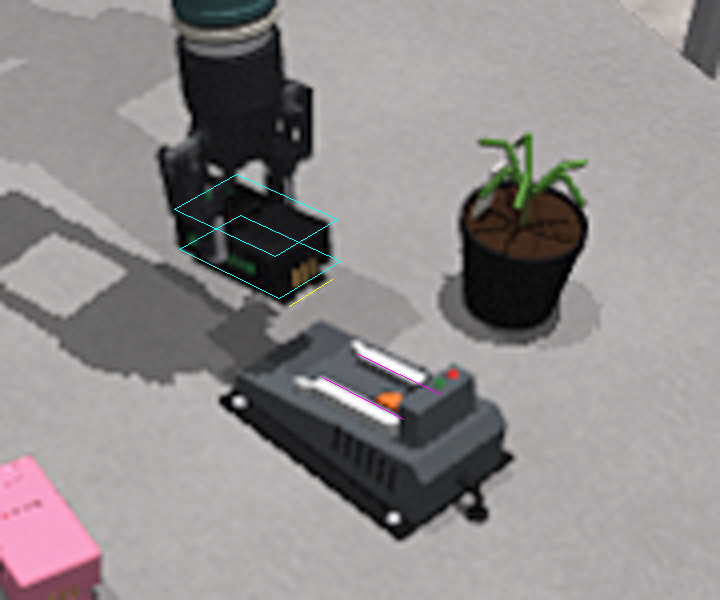

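View pics/t3o.png

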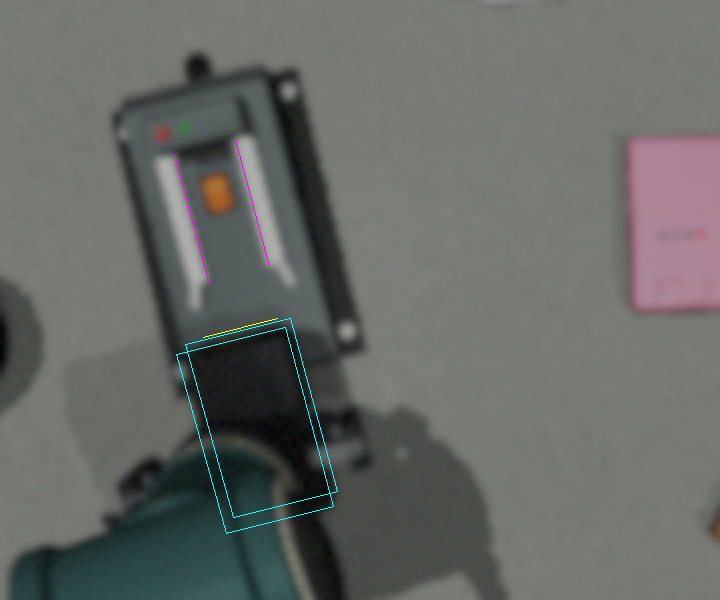

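```bash
python3 -c "
from go import *
w=shoe2w((-.118,0.003,.028+.022)); print(w)
delta(w,Rt(SY,T12+.004))"
```

```text
[0.51561013 0.18722387 0.0673738 ]
t 6.22 pos [0.5081 0.182  0.1102] yaw 0.2233 pitch 0.2039 F [ 0.4  -0.51 -4.79] Fshoe [-0.72 -0.58 -4.74] w 0.737 qmax [ 0.31  0.01  2.16 -0.03  0.77  1.67]
 tcp in shoe mm [-117.4    -0.44   93.66]
slide cm [-0.04 -0.35  4.37] rot [0.0006 0.0095 0.0013]
```

Call:
{"name": "play_rows", "arguments": {"slide": [[0,-0.1,1],[0,-0.2,2],[0,-0.35,3],[0,-0.35,4],[0,-0.35,4.2],[0,-0.35,4.2],[0,-0.35,4.2],[0,-0.35,4.2],[0,-0.35,4.2]], "delta_rot": [[0,0.01,0.001],[0,0.01,0.001],[0,0.01,0.001],[0,0.01,0.001],[0,0.01,0.001],[0,0.01,0.001],[0,0.01,0.001],[0,0.01,0.001],[0,0.01,0.001]]}}

```text
time: 6.97
tool_pos: [0.5162, 0.1874, 0.0698]
tcp_rot: [-3.081, -0.344, -0.333]
wrist_force: [0.3, 0.0, -4.1]
width: 0.732
```

```bash
cat > pic.py <<'E'
from ov import *
tag=sys.argv[1]; s,r=st()
for c,n in(('scene','s'),('top','t')):
    p=cam(c); pickle.dump(p,open(n+tag+'.pkl','wb'))
overlay(tag,s['tool_pos'],r)
E
python3 pic.py 4
```

```text
t 6.97 pos [0.5162 0.1874 0.0698] yaw 0.2223 pitch 0.2152 F [ 0.31  0.04 -4.11] Fshoe [-0.55 -0.03 -4.09] w 0.732 qmax [ 0.32  0.08  2.18 -0.03  0.67  1.69]
 tcp in shoe mm [-116.89    3.07   52.26]
pack flange in shoe mm [-106.7    3.1   24.3]
```

View pics/s4o.png

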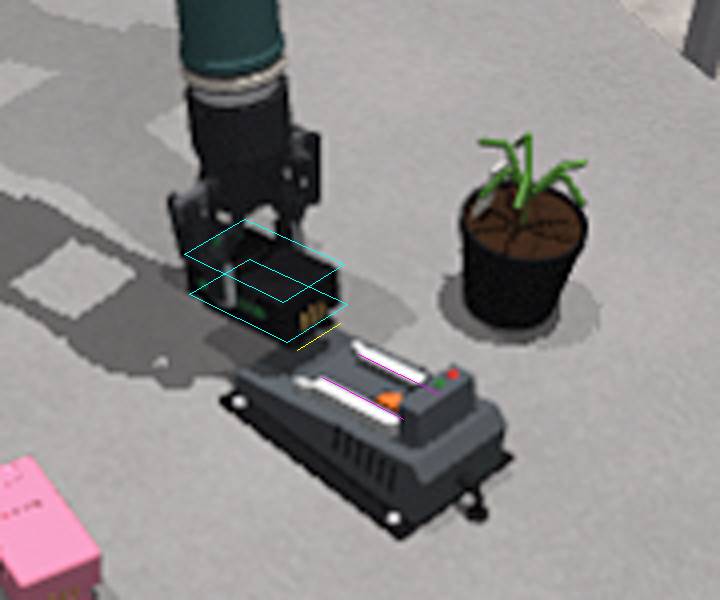

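View pics/t4o.png

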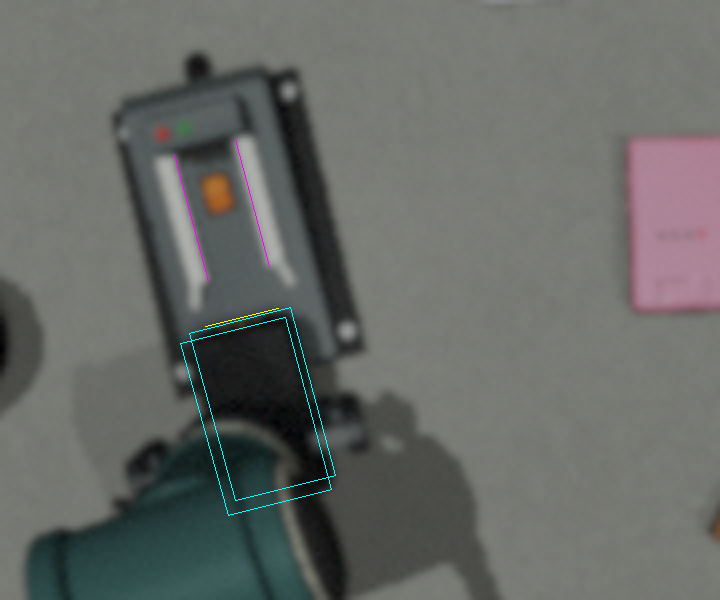

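```bash
python3 -c "
from go import *
for f,off,sz,k in (('s',(290,130),(60,60),10),('t',(175,215),(60,60),10)):
    p=pickle.load(open(f+'4.pkl','rb')); im=p['image'][off[1]:off[1]+sz[1],off[0]:off[0]+sz[0],::-1].astype(float)
    im=np.clip(im*1.8,0,255).astype(np.uint8)
    cv2.imwrite(f'pics/{f}4z.png',cv2.resize(im,None,fx=k,fy=k,interpolation=cv2.INTER_CUBIC))
"
```

```text
(no output)
```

View pics/s4z.png

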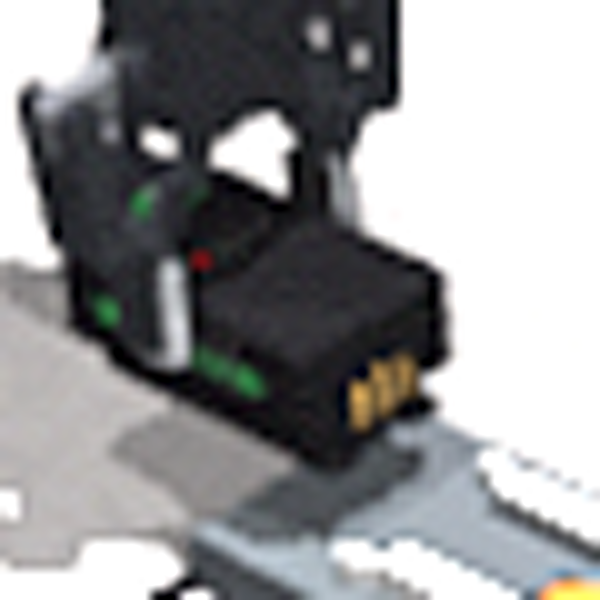

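View pics/t4z.png

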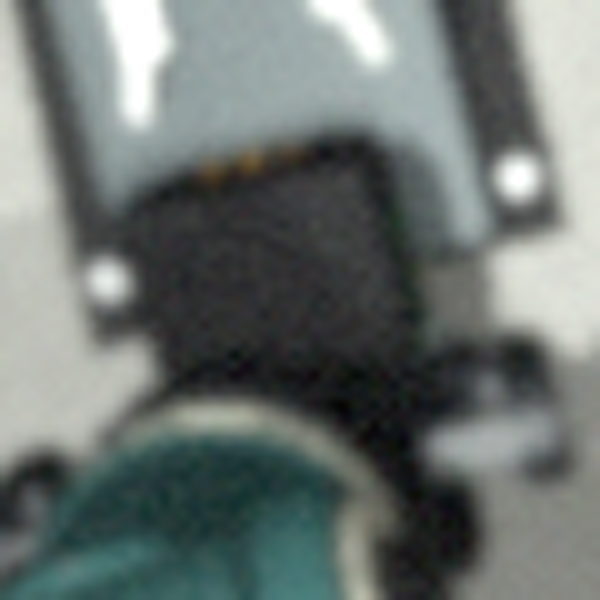

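```bash
cat > f4.py <<'E'
from go import *
from scipy.optimize import least_squares
p=pickle.load(open('t4.pkl','rb')); s=pickle.load(open('s4.pkl','rb'))
T=[((50,32,48),(133,200)),((50,-32,48),(370,155)),((50,-32,12),(388,132))]
Sc=[((50,32,48),(441,275)),((50,-32,48),(318,362)),((50,-32,12),(330,462)),((50,32,12),(444,365))]
def res(v):
    Rm=R.from_euler('z',v[3])*R.from_euler('y',-v[4]); o=v[:3]; out=[]
    for c,L,off in((p,T,(175,215)),(s,Sc,(290,130))):
        for m,q in L: out.append(w2px(c,Rm.apply(np.array(m)/1000)+o)-((np.array(q)+.5)/10-.5+off))
    return np.r_[np.ravel(out),(v[4]-.21)/.01,(v[3]-.222)/.03,(v[2]-(.0455))/.003]
v0=np.r_[shoe2w((-.1067,.003,.0243)),.222,.21]
for i,n in((range(0,17),'both'),([*range(0,6),14,15,16],'top'),([*range(6,17)],'scene')):
    r=least_squares(lambda v:res(v)[list(i)],v0,loss='soft_l1'); print(n,np.round(r.x,4),'in shoe',np.round(SR.inv().apply(r.x[:3]-np.array([.639,.212,.043]))*1000,1),np.round(r.fun,1))
E
python3 f4.py
```

```text
both [0.5302 0.1877 0.0431 0.225  0.2084] in shoe [-109.     0.3   23.3] [-1.7  1.3  0.7 -0.8  0.2 -0.8  0.9 -0.8 -2.1 -0.2 -2.3 -0.   1.3  0.2
 -0.2  0.1 -0.8]
top [0.5296 0.188  0.0453 0.2077 0.2094] in shoe [-109.1    0.7   25.5] [-1.8  1.2  0.8 -0.4  0.3 -0.5 -0.1 -0.5 -0.1]
scene [0.5339 0.1866 0.0452 0.2482 0.2097] in shoe [-105.3   -1.7   24.6] [ 1.3 -0.8 -1.3  0.1 -1.5  0.2  1.8  0.2 -0.   0.9 -0.1]
```

Call:
{"name": "play_rows", "arguments": {"slide": [[0,0,0.5],[0,0,1],[0,0,1.5],[0,0,2.0],[0,0,2.2],[0,0,2.2],[0,0,2.2],[0,0,2.2]], "delta_rot": [[0,0,0],[0,0,0],[0,0,0],[0,0,0],[0,0,0],[0,0,0],[0,0,0],[0,0,0]]}}

```text
time: 7.73
tool_pos: [0.5208, 0.1885, 0.0483]
tcp_rot: [-3.081, -0.344, -0.333]
wrist_force: [0.6, 0.7, -4.5]
width: 0.735
```

```bash
cat > z.py <<'E'
from go import *
import sys
tag=sys.argv[1]
for f,off,sz,k in (('s',(290,140),(80,70),9),('t',(165,175),(70,80),7)):
    p=pickle.load(open(f+tag+'.pkl','rb')); im=p['image'][off[1]:off[1]+sz[1],off[0]:off[0]+sz[0],::-1].astype(float)
    im=np.clip(im*1.6,0,255).astype(np.uint8)
    cv2.imwrite(f'pics/{f}{tag}z.png',cv2.resize(im,None,fx=k,fy=k,interpolation=cv2.INTER_CUBIC))
E
python3 pic.py 5; python3 z.py 5
```

```text
t 7.73 pos [0.5208 0.1885 0.0483] yaw 0.2224 pitch 0.2153 F [ 0.6  0.7 -4.5] Fshoe [-0.22  0.55 -4.55] w 0.735 qmax [ 0.31  0.12  2.18 -0.03  0.62  1.69]
 tcp in shoe mm [-116.77    3.14   30.23]
pack flange in shoe mm [-106.6    3.1    2.3]
```

View pics/s5z.png

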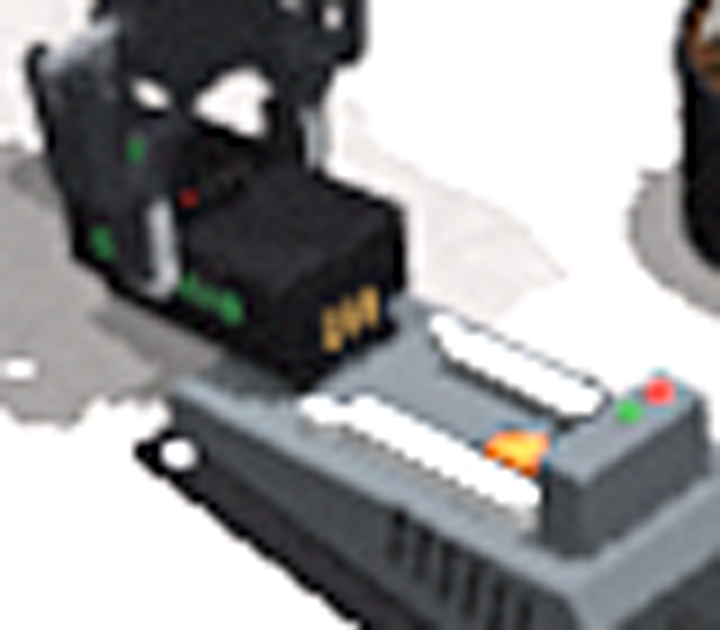

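View pics/t5z.png

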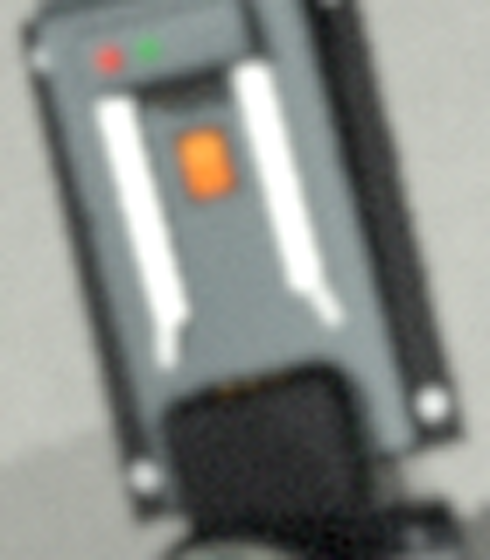

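```bash
cat > ov2.py <<'E'
from go import *
import sys
tag=sys.argv[1]; fl=[float(a)/1000 for a in sys.argv[2:5]]; dy=float(sys.argv[5]) if len(sys.argv)>5 else 0
so={'s':(.641,.2108,.043),'t':(.6385,.2125,.043)}
for f,off,sz,k in (('s',(290,140),(80,70),9),('t',(165,175),(70,80),7)):
    p=pickle.load(open(f+tag+'.pkl','rb')); im=p['image'][off[1]:off[1]+sz[1],off[0]:off[0]+sz[0],::-1].astype(float)
    im=cv2.resize(np.clip(im*1.8,0,255).astype(np.uint8),None,fx=k,fy=k,interpolation=cv2.INTER_CUBIC)
    def pl(pts,fn,c):
        q=[(w2px(p,fn(np.array(m)/1000))-off+.5)*k-.5 for m in pts]; cv2.polylines(im,[np.round(q).astype(np.int32)],False,c,1)
    sh=lambda m:SR.apply(m)+np.array(so[f])
    pk=lambda m:sh(R.from_euler('z',dy).apply(m)+np.array(fl))
    for z in(12,48): pl([(50,-32,z),(50,32,z),(-58,32,z),(-58,-32,z),(50,-32,z)],pk,(255,255,0))
    pl([(50,0,13),(50,0,27)],pk,(0,0,255))
    for y in(19.5,-19.5): pl([(-32,y,10.5),(50,y,10.5)],sh,(255,0,255))
    pl([(54,-30.5,34),(54,30.5,34),(76,30.5,34),(76,-30.5,34),(54,-30.5,34)],sh,(255,0,255))
    cv2.imwrite(f'pics/{f}{tag}q.png',im)
E
python3 ov2.py 5 -109 0 2
```

```text
(no output)
```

View pics/s5q.png

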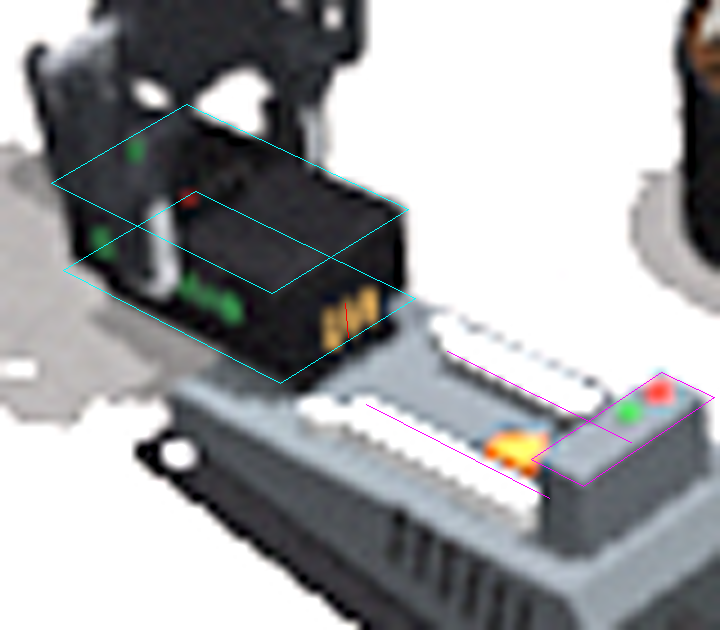

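View pics/t5q.png

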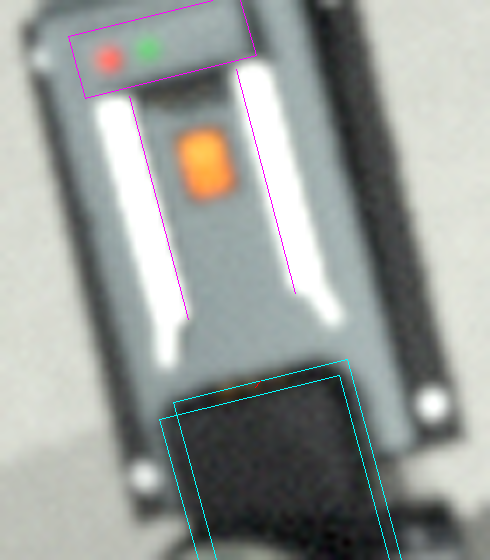

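Pack nose sits over the apron in both views, in line with the rails within about 1 mm (contacts at top crop (252,387), rail midline ≈255). Lower until touching.

Call:
{"name": "play_rows", "arguments": {"slide": [[0,0,0.1],[0,0,0.2],[0,0,0.3],[0,0,0.3]], "delta_rot": [[0,0,0],[0,0,0],[0,0,0],[0,0,0]]}}

```text
time: 8.17
tool_pos: [0.5217, 0.1888, 0.0461]
tcp_rot: [-3.081, -0.344, -0.334]
wrist_force: [-2.6, -0.4, 0.0]
width: 0.734
```

```bash
python3 -c "
from go import *
st()"
```

```text
t 8.17 pos [0.5217 0.1888 0.0461] yaw 0.2224 pitch 0.2161 F [-2.6  -0.39  0.01] Fshoe [-2.56  0.19  0.55] w 0.734 qmax [ 0.31  0.13  2.18 -0.03  0.62  1.69]
 tcp in shoe mm [-116.22    3.18   27.89]
```

Call:
{"name": "play_rows", "arguments": {"slide": [[0.3,0,0.1],[0.6,0,0.1],[0.9,0,0.1],[1.2,0,0.1],[1.5,0,0.1],[1.5,0,0.1]], "delta_rot": [[0,0,0],[0,0,0],[0,0,0],[0,0,0],[0,0,0],[0,0,0]]}}

```text
time: 8.67
tool_pos: [0.5365, 0.1923, 0.0493]
tcp_rot: [-3.081, -0.344, -0.335]
wrist_force: [-5.4, -0.6, 6.0]
width: 0.738
```

```bash
python3 -c "
from go import *
st()"
```

```text
t 8.67 pos [0.5365 0.1923 0.0493] yaw 0.2225 pitch 0.2163 F [-5.44 -0.63  6.03] Fshoe [-4.07  0.59  7.03] w 0.738 qmax [ 0.31  0.15  2.15 -0.03  0.63  1.69]
 tcp in shoe mm [-100.72    3.31   27.9 ]
```

Call:
{"name": "play_rows", "arguments": {"slide": [[0.3,0,0],[0.6,0,0],[0.9,0,0],[1.2,0,0],[1.4,0,0],[1.4,0,0]], "delta_rot": [[0,0,0],[0,0,0],[0,0,0],[0,0,0],[0,0,0],[0,0,0]]}}

```text
time: 9.17
tool_pos: [0.5508, 0.1955, 0.0525]
tcp_rot: [-3.08, -0.344, -0.337]
wrist_force: [0.1, -0.1, -2.7]
width: 0.736
```

```bash
python3 pic.py 6; python3 z.py 6
```

```text
t 9.17 pos [0.5508 0.1955 0.0525] yaw 0.2223 pitch 0.2177 F [ 0.13 -0.12 -2.66] Fshoe [-0.45 -0.14 -2.63] w 0.736 qmax [ 0.31  0.17  2.12 -0.03  0.64  1.68]
 tcp in shoe mm [-85.71   3.27  27.96]
pack flange in shoe mm [-75.5   3.3   0. ]
```

View pics/s6z.png

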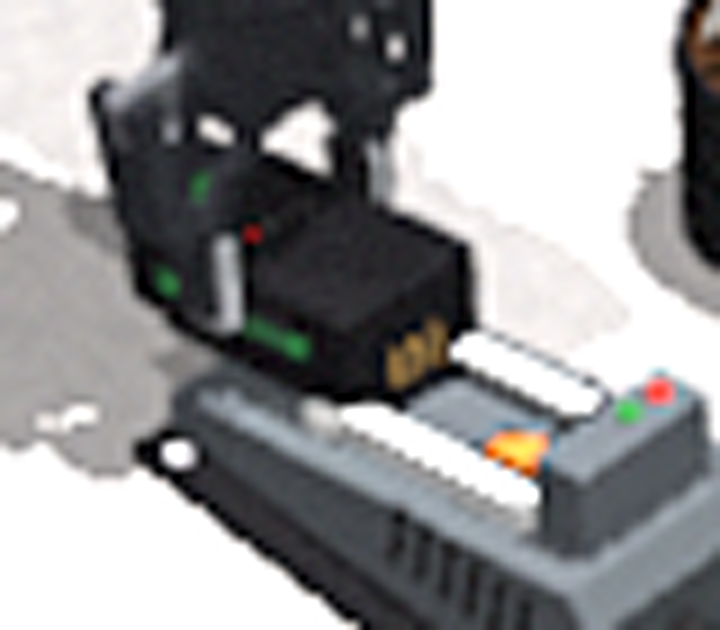

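View pics/t6z.png

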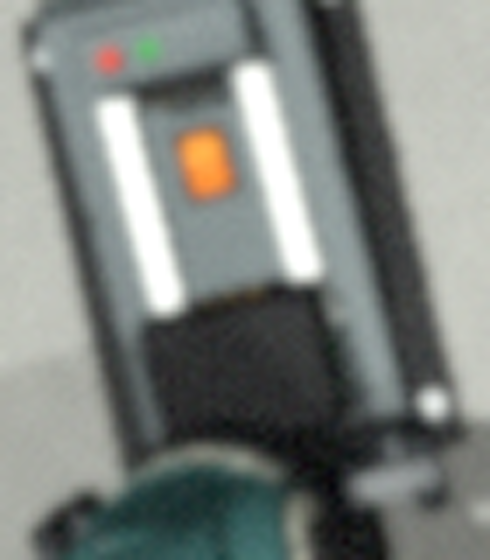

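Call:
{"name": "play_rows", "arguments": {"slide": [[0.3,0,0],[0.6,0,0],[0.9,0,0],[1.2,0,0],[1.2,0,0]], "delta_rot": [[0,0,0],[0,0,0],[0,0,0],[0,0,0],[0,0,0]]}}

```text
time: 9.68
tool_pos: [0.5631, 0.1983, 0.0554]
tcp_rot: [-3.08, -0.344, -0.339]
wrist_force: [0.2, 0.4, -3.4]
width: 0.734
```

```bash
python3 -c "
from go import *
st()"
```

```text
t 9.68 pos [0.5631 0.1983 0.0554] yaw 0.2223 pitch 0.2193 F [ 0.2   0.38 -3.44] Fshoe [-0.44  0.32 -3.42] w 0.734 qmax [ 0.31  0.18  2.09 -0.03  0.65  1.68]
 tcp in shoe mm [-72.78   3.34  28.11]
```

Call:
{"name": "play_rows", "arguments": {"slide": [[0.3,0,0],[0.6,0,0],[0.9,0,0],[1.2,0,0],[1.5,0,0],[1.5,0,0]], "delta_rot": [[0,-0.005,0],[0,-0.005,0],[0,-0.005,0],[0,-0.005,0],[0,-0.005,0],[0,-0.005,0]]}}

```text
time: 10.18
tool_pos: [0.5784, 0.2017, 0.0589]
tcp_rot: [-3.081, -0.344, -0.333]
wrist_force: [0.2, 0.9, -4.1]
width: 0.737
```

```bash
python3 pic.py 7; python3 z.py 7; python3 ov2.py 7 -48 0 0
```

```text
t 10.18 pos [0.5784 0.2017 0.0589] yaw 0.2222 pitch 0.2154 F [ 0.21  0.94 -4.12] Fshoe [-0.45  0.87 -4.11] w 0.737 qmax [ 0.3   0.21  2.06 -0.03  0.66  1.67]
 tcp in shoe mm [-56.77   3.33  28.28]
pack flange in shoe mm [-46.6   3.3   0.3]
```

View pics/s7q.png

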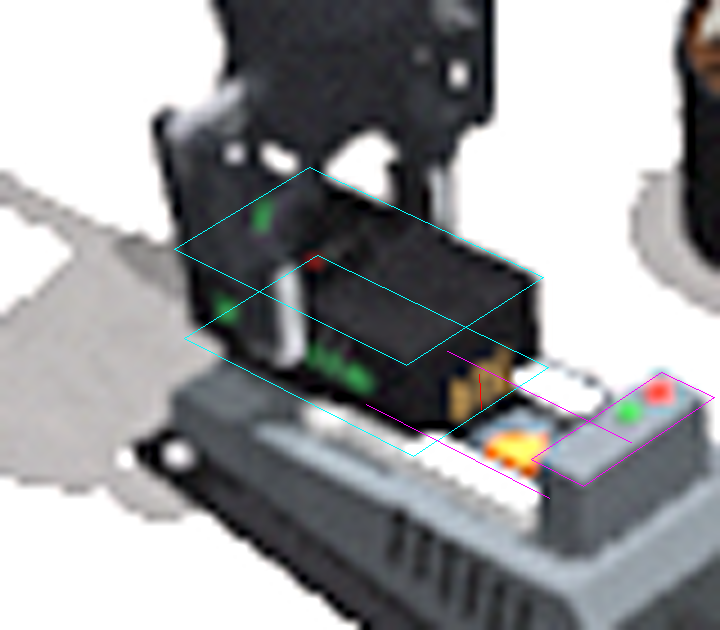

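View pics/t7q.png

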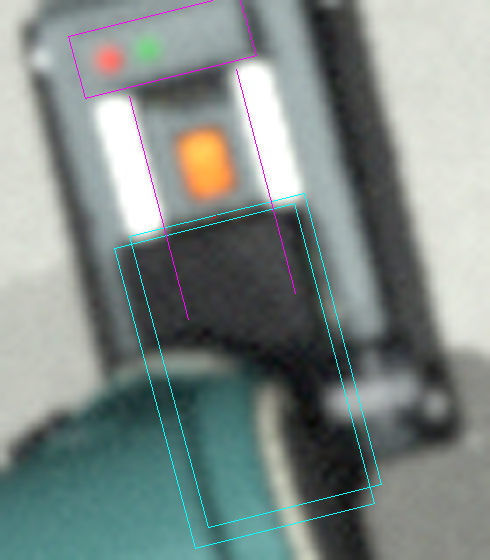

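Call:
{"name": "play_rows", "arguments": {"slide": [[0.3,0,0.03],[0.6,0,0.03],[0.9,0,0.03],[1.2,0,0.03],[1.5,0,0.03],[1.5,0,0.03]], "delta_rot": [[0,0,0],[0,0,0],[0,0,0],[0,0,0],[0,0,0],[0,0,0]]}}

```text
time: 10.78
tool_pos: [0.5929, 0.205, 0.0617]
tcp_rot: [-3.081, -0.343, -0.333]
wrist_force: [-0.1, -0.1, -4.1]
width: 0.734
```

```bash
python3 -c "
from go import *
st()"
```

```text
t 10.78 pos [0.5929 0.205  0.0617] yaw 0.2221 pitch 0.2155 F [-0.06 -0.05 -4.07] Fshoe [-0.92 -0.04 -3.96] w 0.734 qmax [ 0.3   0.23  2.02 -0.03  0.68  1.67]
 tcp in shoe mm [-41.62   3.3   28.  ]
```

Call:
{"name": "play_rows", "arguments": {"slide": [[0.2,0,0.03],[0.4,0,0.03],[0.6,0,0.03],[0.8,0,0.03],[0.8,0,0.03]], "delta_rot": [[0,0,0],[0,0,0],[0,0,0],[0,0,0],[0,0,0]]}}

```text
time: 11.2
tool_pos: [0.5999, 0.2066, 0.0632]
tcp_rot: [-3.081, -0.344, -0.331]
wrist_force: [-5.8, -0.7, 2.5]
width: 0.735
```

```bash
python3 -c "
from go import *
st()"
```

```text
t 11.2 pos [0.5999 0.2066 0.0632] yaw 0.2221 pitch 0.2138 F [-5.79 -0.71  2.46] Fshoe [-5.17  0.58  3.61] w 0.735 qmax [ 0.3   0.24  2.01 -0.03  0.68  1.67]
 tcp in shoe mm [-34.25   3.33  27.94]
```

Call:
{"name": "play_rows", "arguments": {"slide": [[0.2,0,0],[0.4,0,0],[0.6,0,0],[0.8,0,0],[0.8,0,0]], "delta_rot": [[0,0,0],[0,0,0],[0,0,0],[0,0,0],[0,0,0]]}}

```text
time: 11.62
tool_pos: [0.6073, 0.2083, 0.0652]
tcp_rot: [-3.082, -0.344, -0.33]
wrist_force: [-3.6, -0.7, 1.6]
width: 0.734
```

```bash
python3 pic.py 8; python3 z.py 8; python3 ov2.py 8 -16 0 0
```

```text
t 11.62 pos [0.6073 0.2083 0.0652] yaw 0.2221 pitch 0.2131 F [-3.61 -0.69  1.57] Fshoe [-3.27  0.12  2.3 ] w 0.734 qmax [ 0.3   0.25  1.99 -0.03  0.69  1.67]
 tcp in shoe mm [-26.44   3.34  28.36]
pack flange in shoe mm [-16.3   3.3   0.4]
```

View pics/s8q.png

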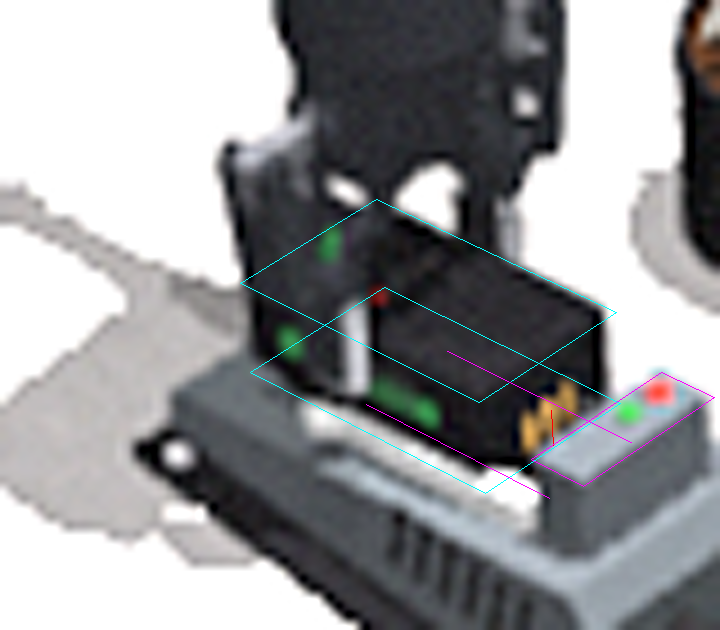

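View pics/t8q.png

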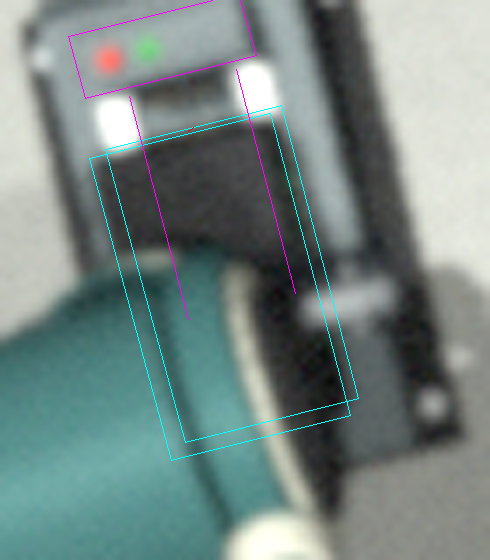

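Call:
{"name": "play_rows", "arguments": {"slide": [[0.2,0,0],[0.4,0,0],[0.6,0,0],[0.8,0,0],[0.8,0,0]], "delta_rot": [[0,0,0],[0,0,0],[0,0,0],[0,0,0],[0,0,0]]}}

```text
time: 12.13
tool_pos: [0.6162, 0.2103, 0.0675]
tcp_rot: [-3.081, -0.344, -0.333]
wrist_force: [-2.9, -1.4, 0.8]
width: 0.733
```

```bash
python3 -c "
from go import *
st()"
```

```text
t 12.13 pos [0.6162 0.2103 0.0675] yaw 0.2221 pitch 0.2155 F [-2.93 -1.37  0.83] Fshoe [-2.92 -0.7   1.47] w 0.733 qmax [ 0.3   0.26  1.97 -0.03  0.7   1.67]
 tcp in shoe mm [-16.97   3.36  28.7 ]
```

Call:
{"name": "play_rows", "arguments": {"slide": [[0.1,0,0],[0.2,0,0],[0.2,0,0]], "delta_rot": [[0,0,0],[0,0,0],[0,0,0]]}}

```text
time: 12.38
tool_pos: [0.6184, 0.2108, 0.068]
tcp_rot: [-3.081, -0.343, -0.334]
wrist_force: [-2.3, -1.2, 0.7]
width: 0.732
```

```bash
python3 -c "
from go import *
st()"
```

```text
t 12.38 pos [0.6184 0.2108 0.068 ] yaw 0.2220 pitch 0.2158 F [-2.27 -1.2   0.75] Fshoe [-2.27 -0.67  1.24] w 0.732 qmax [ 0.3   0.26  1.96 -0.03  0.7   1.67]
 tcp in shoe mm [-14.67   3.38  28.73]
```

Call:
{"name": "play_rows", "arguments": {"slide": [[0.1,0,0],[0.2,0,0],[0.2,0,0]], "delta_rot": [[0,0,0],[0,0,0],[0,0,0]]}}

```text
time: 12.63
tool_pos: [0.6195, 0.211, 0.068]
tcp_rot: [-3.082, -0.344, -0.331]
wrist_force: [-6.5, -1.5, 1.1]
width: 0.733
```

```bash
python3 -c "
from go import *
st()"
```

```text
t 12.63 pos [0.6195 0.211  0.068 ] yaw 0.2221 pitch 0.2137 F [-6.46 -1.5   1.13] Fshoe [-6.26 -0.04  2.48] w 0.733 qmax [ 0.3   0.27  1.96 -0.03  0.7   1.67]
 tcp in shoe mm [-13.64   3.35  28.42]
```

Call:
{"name": "play_rows", "arguments": {"slide": [[0.1,0,0],[0.2,0,0],[0.3,0,0],[0.3,0,0]], "delta_rot": [[0,0.001,0],[0,0.002,0],[0,0.002,0],[0,0.002,0]]}}

```text
time: 12.97
tool_pos: [0.6202, 0.2112, 0.0677]
tcp_rot: [-3.083, -0.344, -0.326]
wrist_force: [-9.1, -2.3, 3.8]
width: 0.737
```

```bash
python3 -c "
from go import *
st()"
```

```text
t 12.97 pos [0.6202 0.2112 0.0677] yaw 0.2223 pitch 0.2109 F [-9.05 -2.27  3.81] Fshoe [-8.34 -0.22  5.67] w 0.737 qmax [ 0.3   0.27  1.96 -0.03  0.71  1.66]
 tcp in shoe mm [-12.95   3.33  27.99]
```

Call:
{"name": "play_rows", "arguments": {"slide": [[0.2,0,0],[0.4,0,0],[0.5,0,0],[0.5,0,0],[0.5,0,0]], "delta_rot": [[0,0.003,0],[0,0.004,0],[0,0.004,0],[0,0.004,0],[0,0.004,0]]}}

```text
time: 13.38
tool_pos: [0.6216, 0.2114, 0.068]
tcp_rot: [-3.084, -0.345, -0.321]
wrist_force: [-14.7, -3.1, 10.5]
width: 0.74
```

```bash
python3 -c "
from go import *
st()"
```

```text
t 13.38 pos [0.6216 0.2114 0.068 ] yaw 0.2226 pitch 0.2075 F [-14.72  -3.06  10.47] Fshoe [-12.53   0.26  13.36] w 0.74 qmax [ 0.3   0.27  1.95 -0.03  0.71  1.66]
 tcp in shoe mm [-11.58   3.3   27.97]
```

Call:
{"name": "play_rows", "arguments": {"slide": [[0.2,0,-0.1],[0.4,0,-0.15],[0.5,0,-0.2],[0.5,0,-0.2],[0.5,0,-0.2]], "delta_rot": [[0,0.006,0],[0,0.008,0],[0,0.008,0],[0,0.008,0],[0,0.008,0]]}}

```text
time: 13.8
tool_pos: [0.6222, 0.2116, 0.0688]
tcp_rot: [-3.084, -0.345, -0.321]
wrist_force: [-11.0, -1.7, 2.4]
width: 0.742
```

```bash
python3 -c "
from go import *
st()"
```

```text
t 13.8 pos [0.6222 0.2116 0.0688] yaw 0.2229 pitch 0.2074 F [-10.96  -1.74   2.37] Fshoe [-10.34   0.72   4.62] w 0.742 qmax [ 0.3   0.27  1.95 -0.03  0.71  1.66]
 tcp in shoe mm [-10.72   3.29  28.62]
```

Call:
{"name": "play_rows", "arguments": {"slide": [[0.2,0,-0.05],[0.4,0,-0.08],[0.5,0,-0.1],[0.5,0,-0.1],[0.5,0,-0.1]], "delta_rot": [[0,0.006,0],[0,0.008,0],[0,0.008,0],[0,0.008,0],[0,0.008,0]]}}

```text
time: 14.22
tool_pos: [0.6227, 0.2117, 0.0685]
tcp_rot: [-3.085, -0.345, -0.32]
wrist_force: [-11.6, -1.8, 3.8]
width: 0.732
```

```bash
python3 pic.py 9; python3 ov2.py 9 0 0 0
```

```text
t 14.22 pos [0.6227 0.2117 0.0685] yaw 0.2232 pitch 0.2065 F [-11.59  -1.82   3.77] Fshoe [-10.67   0.78   6.12] w 0.732 qmax [ 0.3   0.27  1.95 -0.03  0.72  1.66]
 tcp in shoe mm [-10.28   3.25  28.23]
pack flange in shoe mm [-0.4  3.2  0.2]
```

View pics/s9q.png

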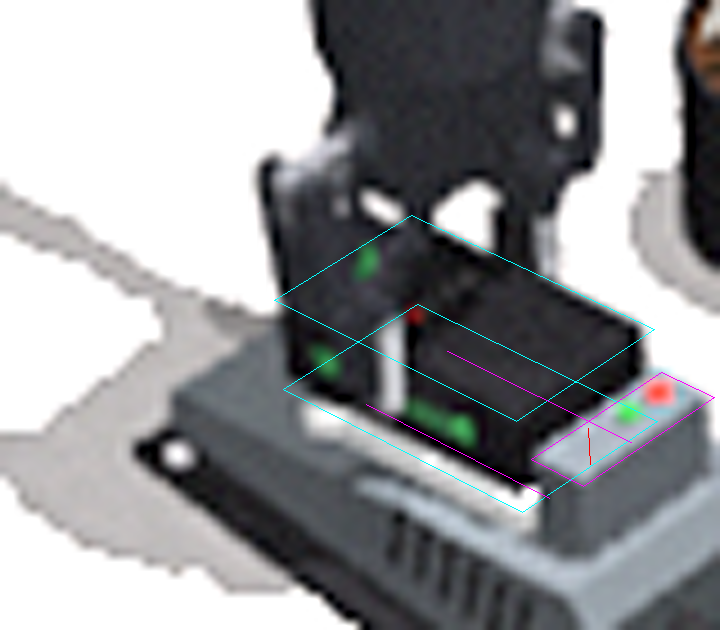

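View pics/t9q.png

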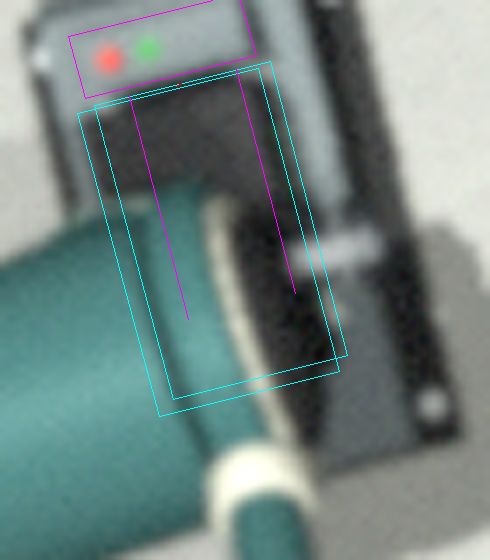

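Call:
{"name": "play_rows", "arguments": {"slide": [[0.3,0,-0.05],[0.5,0,-0.08],[0.65,0,-0.1],[0.65,0,-0.1],[0.65,0,-0.1]], "delta_rot": [[0,0.006,0],[0,0.01,0],[0,0.01,0],[0,0.01,0],[0,0.01,0]]}}

```text
time: 14.73
tool_pos: [0.6239, 0.2119, 0.0685]
tcp_rot: [-3.085, -0.346, -0.319]
wrist_force: [-15.8, -2.9, 6.1]
width: 0.731
```

```bash
python3 -c "
from go import *
st()"
```

```text
t 14.73 pos [0.6239 0.2119 0.0685] yaw 0.2237 pitch 0.2060 F [-15.76  -2.93   6.12] Fshoe [-14.4    0.61   9.31] w 0.731 qmax [ 0.3   0.28  1.94 -0.03  0.72  1.66]
 tcp in shoe mm [-9.15  3.24 28.02]
```

Call:
{"name": "play_rows", "arguments": {"slide": [[0,0,0],[-0.1,0,0],[-0.2,0,0],[-0.2,0,0]], "delta_rot": [[0,0,0],[0,0,0],[0,0,0],[0,0,0]]}}

```text
time: 15.07
tool_pos: [0.6236, 0.2119, 0.0685]
tcp_rot: [-3.084, -0.346, -0.325]
wrist_force: [4.2, 1.0, -4.9]
width: 0.739
```

```bash
python3 -c "
from go import *
st()"
```

```text
t 15.07 pos [0.6236 0.2119 0.0685] yaw 0.2238 pitch 0.2096 F [ 4.19  0.96 -4.86] Fshoe [ 3.19  0.01 -5.64] w 0.739 qmax [ 0.3   0.27  1.95 -0.03  0.71  1.67]
 tcp in shoe mm [-9.46  3.26 28.07]
```

Pulling back meets resistance (+3 N forward, no travel, where the contacts alone would push it back ~10 N): latched. Release and retreat.

Call:
{"name": "play_rows", "arguments": {"slide": [[0,0,0],[0,0,0],[0,0,0],[0,0,0],[0,0,0],[0,0,0]], "delta_rot": [[0,0,0],[0,0,0],[0,0,0],[0,0,0],[0,0,0],[0,0,0]], "hand": 0.95}}

```text
time: 15.57
tool_pos: [0.6235, 0.2119, 0.0686]
tcp_rot: [-3.084, -0.346, -0.325]
wrist_force: [-0.3, 0.0, 0.5]
width: 0.953
```

Call:
{"name": "play_rows", "arguments": {"slide": [[0,0,-1],[0,0,-3],[0,0,-6],[0,0,-9],[0,0,-13],[-3,0,-15],[-6,0,-15],[-9,0,-15],[-12,3,-15],[-12,6,-15],[-12,9,-15],[-12,9,-15]], "delta_rot": [[0,0,0],[0,0,0],[0,0,0],[0,0,0],[0,0,0],[0,0,0],[0,0,0],[0,0,0],[0,0,0],[0,0,0],[0,0,0],[0,0,0]]}}

```text
time: 16.57
tool_pos: [0.4986, 0.0878, 0.1915]
tcp_rot: [-3.087, -0.342, -0.328]
wrist_force: [0.2, -0.3, 0.9]
width: 0.944
```

```bash
python3 pic.py 10; python3 ov2.py 10 0 0 0;python3 -c "
import pickle,cv2
cv2.imwrite('pics/s10.png',pickle.load(open('s10.pkl','rb'))['image'][:,:,::-1])"
```

```text
t 16.57 pos [0.4986 0.0878 0.1915] yaw 0.2213 pitch 0.2111 F [ 0.19 -0.31  0.86] Fshoe [ 0.29 -0.35  0.82] w 0.944 qmax [ 0.11 -0.16  2.15  0.02  0.94  1.45]
 tcp in shoe mm [-129.79  -90.23  179.44]
pack flange in shoe mm [-119.7  -90.4  151.5]
```

View pics/s10q.png

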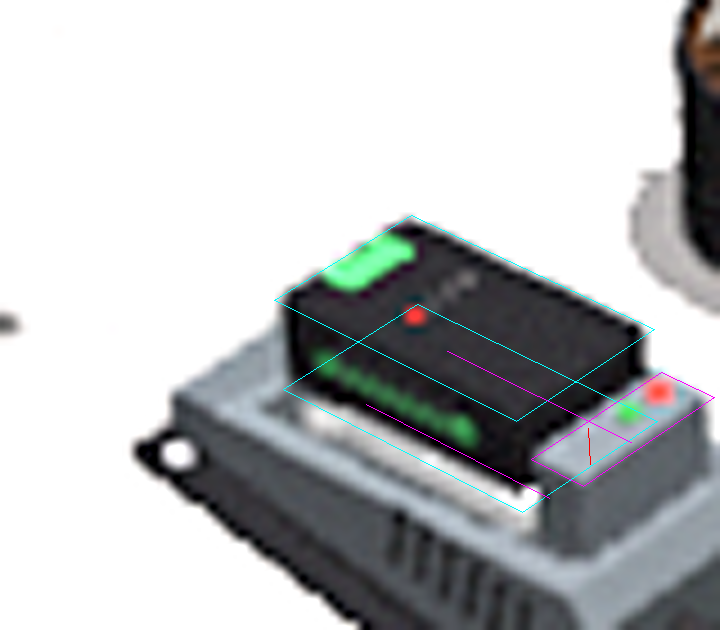

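View pics/t10q.png

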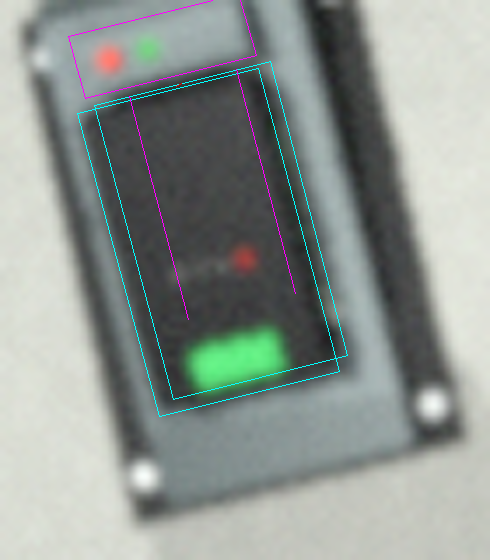

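View pics/s10.png

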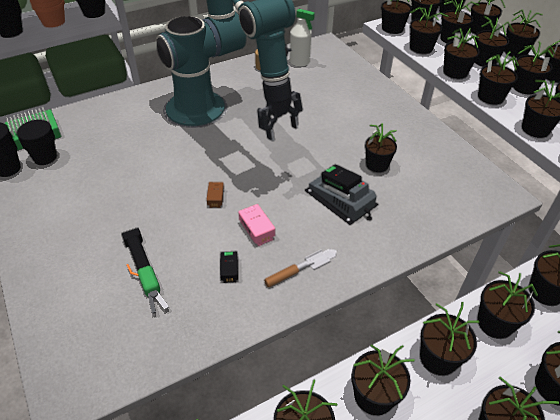

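```bash
python3 -c "
from go import *
st(); print(finish_job())"
```

```text
t 16.67 pos [0.4987 0.0905 0.1915] yaw 0.2209 pitch 0.2108 F [ 0.44 -1.38  0.06] Fshoe [ 0.14 -1.45  0.03] w 0.95 qmax [ 0.12 -0.16  2.15  0.02  0.94  1.46]
 tcp in shoe mm [-129.15  -87.62  179.28]
the job is handed in; nothing more can be done
None
```

I put the large black pack on charge and handed the job in at 16.7 s. `finish_job` gives no verdict, and the catch joint itself can't be read, so "latched" rests on the checks below.

I gripped the pack across its sides and set it down on the apron. Then I slid it up between the rails and pushed it in small steps against the contacts. The push stopped at about 14 N, an estimated 5.2 mm of contact travel. That is well short of the 8 mm ramming limit.

**Last checks:**
- **Latch:** when I pulled back lightly before letting go, the pack held its place with +3 N of resistance. Unlatched, the contacts would have pushed it back.
- **After release:** the wrist force was near zero. The pack still lay at the home position in the top view and had not slid back.
- **Bystanders:** the seedling, secateurs and trowel look unmoved in the scene picture.

**One disagreement:** the two cameras differ by about 2 mm on where the charger is, and the pack appeared about 3 mm to one side (−y) of where the arm's own position put it. I trusted the pack-to-rail alignment in the pictures over the absolute numbers, and the side forces stayed below 1 N all the way in.

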